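# Load the parts dryer and wind its timer

## Robot

A 6-joint arm with a two-finger parallel gripper is mounted at the origin on the work surface. World frame = base frame: x ahead of the robot, y to its left, z up, the work surface at z = 0. Lengths are in m, angles in rad, forces in N, time in s.
With the tool pointing down it reaches from about 0.3 to 0.875 m from the base axis. Payload 6.4 kg.
Tool frame: the origin (TCP) lies between the finger pads, 19 mm behind the fingertips; this is the grasp point; z points along the fingers, y is the line along which they close (so a half turn about z gives the same grasp; the last joint's range is limited). The gripper opens to 88 mm and grips with 3 to 60 N. Pads are 18 mm wide; open, the fingers measure 123 mm over their backs; the gripper's body (75 mm by 187 mm) begins 45 mm behind the grasp point.
Start: joints at [-1.491, 0.181, 1.607, -0, 1.354, -0.206], TCP at [0.162, -0.552, 0.257] pointing down, gripper open.
Joint ranges: [-2.99, 2.99], [-0.89, 2.07], [0.3, 2.58], [-1.14, 4.28], [0, 2.63], [-3.12, 3.12]. Speed limits (rad/s): [2.57, 2.57, 3.01, 3.14, 3.14, 3.14].

## Interface

Orientations are given as a 3x3 rotation matrix whose columns are the frame's x, y, z axes.
In Python, from bench import sensors, vision, order gives the robot as it stands. The module is installed in compiled form; this text tells all that it offers.
- The arm moves only by the tool move_arm, never from a script. Its argument "motion" is a list of rows, each an object of numbers: "ax", "ay", "az": the turn, a rotation vector about the tool's x, y, z in rad; "x", "y", "z": the shift along the tool's x, y, z in m; "claw": the opening, from 0 (shut) to 1 (fully open). A call has 1 to 12 rows; each row shifts and turns the commanded pose from where the row before left it, along the tool's axes as they then stand; what a row does not reach is not made up. A row lasts 1/10 s, in which the tool goes at most 50 mm and 8.59 degrees, less where a joint would pass 70% of its speed; a pose out of reach is approached as far as the arm can. A call is refused whole if a number of a shift passes 0.05 or a number of a turn 0.15, either way. A call with a gripper value outside its range is refused whole. The fingers move at their own pace and stop on an object; "newtons" is the grip in N (left out, the last holds). Time passes only in rows, so rows that do not move let the fingers close. It gives the time, the measured TCP pose, the force, the opening and the grip force at its end, in the units of the state.
- sensors.read_state(): the state, without advancing time (a new reading comes with each control period).
- vision.get_image(name): name is "scene" or "top" or "wrist"; returns a dict with "img" (400x640x3 uint8, red, green, blue), "camera_matrix" (3x3 intrinsics, pixels), "world_to_cam" (4x4, takes a point from world to camera coordinates). Camera axes: x right, y down, z forward; pixel columns grow to the right and rows downward; lengths in m; the calibration is good to about 2 mm. A picture is of the moment at which its call begins. There is no depth.
- order.finish_job(): hands the job in; it is judged then, once.
The state is a dict: "time": time; "qpos": joint angles; "joint_velocities": joint speeds; "joint_efforts": joint torques, N m; "tcp_pos": TCP position; "orientation": TCP orientation; "ft_force": force on the tool from outside, world axes, zero at the start; "moment": the same for the moment, N m; "opening": finger opening in m; "finger_force": force on a finger pad.
Only numpy, scipy, OpenCV 4.12 (cv2) and the standard library are available. Lean on these libraries where they do the work, as an engineer would, in place of code of your own. Each camera call takes 0.05 s, during which the arm holds its last target. There are 200 camera calls.

## Task

Load the parts dryer: take every tray of freshly painted model parts that stands on the bench, turn it until the grooves under its hub line up with the splined stub of the dryer, or of the tray already on it, and slide it fully home, one tray on top of another; then close the stack with the locking cap, fully home on the top tray in the same way. Wind the dryer's spring timer clockwise all the way to its stop, keep the trays face up and level throughout, and leave the other things on the bench where they are.

Things in the scene. Friction and masses are not known exactly. Their poses are not given: they have to be found in the camera images.
- tray_a: Square aluminium tray (painted railings), loose; 110 mm wide, rim 14 mm high, floor 4 mm, 0.22 kg. Origin: centre of underside; x, y along the sides. In the middle a steel octagon hub, 48 mm over flats (facing x, y, diagonals), up to 50 mm high, bore as the cap's; on top a male stub as the dryer's, up to 80 mm, splines along +-x, +-y. Grip the hub, TCP 36 mm above underside. None if absent.
- tray_b: Square aluminium tray (painted windows), loose; 110 mm wide, rim 14 mm high, floor 4 mm, 0.22 kg. Origin: centre of underside; x, y along the sides. In the middle a steel octagon hub, 48 mm over flats (facing x, y, diagonals), up to 50 mm high, bore as the cap's; on top a male stub as the dryer's, up to 80 mm, splines along +-x, +-y. Grip the hub, TCP 36 mm above underside. None if absent.
- tray_c: Square aluminium tray (painted columns), loose; 110 mm wide, rim 14 mm high, floor 4 mm, 0.22 kg. Origin: centre of underside; x, y along the sides. In the middle a steel octagon hub, 48 mm over flats (facing x, y, diagonals), up to 50 mm high, bore as the cap's; on top a male stub as the dryer's, up to 80 mm, splines along +-x, +-y. Grip the hub, TCP 36 mm above underside. None if absent.
- cap: Steel locking cap, loose, 0.18 kg: octagon hub 48 mm across flats (facing x, y, diagonals), 48 mm high, closed on top, on a foot 68 mm square, 8 mm thick. Origin: centre of underside; x, y along the foot's sides. From below a bore 36 mm deep, radius 12.5 mm, with 4 grooves along +-x, +-y, 11 mm wide, out to radius 18.5 mm. Grip the hub from above, TCP 32 mm above the underside.
- dryer: Grey dryer casing, fixed to the bench, 150 mm (its x) x 300 mm (its y) x 60 mm high. Origin: centre of its underside at bench level. The upright splined stub is on its top at y = -65 mm, the timer at y = +80 mm. Place and yaw vary from start to start.
- spindle_foot (a point): Centre of the top of the dryer's square foot plate (84 mm), 70 mm above the bench; the lowest tray rests here, others hub on hub, 50 mm apart. From it rises a 30 mm stub: 4 splines along x, y (8 mm wide, to radius 17 mm, 22 mm tall), core radius 11 mm, then 4 mm of slimmer lead-in, then a pilot of radius 8 mm. Frame turns with the stub: any angle, 0.08 N m friction, stays where left. 1.5 mm play.
- timer_grip (a point): On the axis of the timer's black wing key, 92 mm above the bench, where to grip it from above (32 mm above the casing's top). Wing 56 mm long, 10 mm thick, from 11 to 45 mm above the casing, on a disc of radius 23 mm. Frame turns with the key: x along the wing (to its white pointer mark), y across its thickness, z up.
- timer (a joint): How far the timer's key is wound, rad: 0 = run down, 4.7 = stop, fully wound; grows as the key is turned clockwise seen from above. Light spring (0.02 N m per rad) and 0.15 N m friction: it stays where it is left, so it can be let go and gripped afresh.
- glue: Bystander: white glue bottle, 48 mm in diameter, 120 mm high, upright. Origin: centre of its underside.
- spray_can: Bystander: red spray can, 64 mm in diameter, 190 mm high, upright. Origin: centre of its underside.
- paint_jar: Bystander: paint jar, 60 mm in diameter, 70 mm high, upright. Origin: centre of its underside.
- tape_roll: Bystander: roll of brown tape lying flat, 96 mm across, 24 mm high. Origin: centre of its underside.
- scissors: Bystander: scissors lying flat, 190 mm long. Origin: near the pivot.
- garden_wall: Bystander: standing brown garden wall of a model, 170 x 40 x 59 mm. Origin: centre of its underside.
- brush: Bystander: paint brush lying down, 180 mm long. Origin: centre of its length, on its underside.
Mind the look-alikes: they are no part of the job. Leave any black or orange look-alike of the cap alone.

How it is judged:
On the way, in this order (a step that is already met when the one before it is completed fails the run):
1. every tray present is home on the dryer's splined stub (horizontal distance between each of tray_a, tray_b, tray_c and spindle_foot below 0.008 m and angle between each of tray_a, tray_b, tray_c's own z axis and vertical below 0.06 rad and (z of tray_a in the frame of spindle_foot between -0.005 and 0.004 m or z of tray_a in the frame of spindle_foot between 0.045 and 0.054 m or z of tray_a in the frame of spindle_foot between 0.095 and 0.104 m) and (z of tray_b in the frame of spindle_foot between -0.005 and 0.004 m or z of tray_b in the frame of spindle_foot between 0.045 and 0.054 m or z of tray_b in the frame of spindle_foot between 0.095 and 0.104 m) and (z of tray_c in the frame of spindle_foot between -0.005 and 0.004 m or z of tray_c in the frame of spindle_foot between 0.045 and 0.054 m or z of tray_c in the frame of spindle_foot between 0.095 and 0.104 m)), for 0.2 s.
2. the locking cap is home on the top tray (horizontal distance between cap and spindle_foot below 0.008 m and angle between cap's own z axis and vertical below 0.06 rad and (z of cap in the frame of tray_a between 0.045 and 0.054 m or z of cap in the frame of tray_b between 0.045 and 0.054 m or z of cap in the frame of tray_c between 0.045 and 0.054 m)), for 0.2 s.
At the end, for the whole second after the job is handed in: Each tray present: within 8 mm of the stub's axis, level within 0.06 rad, underside 0, 50 or 100 mm above the foot plate (+4/-5 mm). Cap likewise, 45 to 54 mm above the top tray's underside. Timer wound to 4.5 rad or more. All at rest (all of step 1 and all of step 2 and value of joint timer above 4.5 rad and linear speed of each of tray_a, tray_b, tray_c, cap below 0.02 m/s); the robot touches nothing.
It fails at once if a tray is tipped by more than 0.6 rad (35 degrees) (angle between any of tray_a, tray_b, tray_c's own z axis and vertical above 0.6 rad).
It fails at once if a bystander is moved by more than 30 mm (distance of any of glue, spray_can, paint_jar, tape_roll, scissors, garden_wall, brush from where it was at the start of the episode above 0.03 m).
It fails at once if an upright bystander is tipped over (angle between any of glue, spray_can, paint_jar, garden_wall's own z axis and vertical above 0.5 rad).
Of tray_a, tray_b, tray_c only 2 to 3 are there at a start; the rules pass over those that are not, and their reading is None.
At some moment in a run one of tray_a, tray_b, tray_c, cap may be knocked a few centimetres aside while the robot is not near it.
It also fails if it takes over 210 s, if anything falls off the work surface, if the arm or the gripper's body presses on something with over 40 N, if the wrist force passes 120 N, or if a joint passes its speed limit or range.

## Working session

There is one attempt and no reset: what is moved stays moved. The work goes in short steps, Python scripts to look and compute and a tool call to move; the robot and the scene stay as the last step left them, time stands still between calls to the robot, and variables do not carry over. Pictures are saved under pics/ and viewed, at most 14 in all, crops included, and the job is handed in when it is done.

Besides the shell and the picture viewer there is one more tool, called as name(argument=value, ...), one argument or row to a line, values as JSON. move_arm: Moves the arm, as the interface text tells. Its arguments: {"type":"object","properties":{"motion":{"type":"array"},"newtons":{"type":"number"}},"required":["motion"]}

```bash
mkdir -p pics; cat > h.py <<'E'
import cv2,numpy as np
from bench import sensors,vision,order
def shot(cam,fn,crop=None,scale=1.0):
    r=vision.get_image(cam); im=r["img"][:,:,::-1].copy()
    np.savez("pics/"+fn+".npz",img=im,K=r["camera_matrix"],T=r["world_to_cam"])
    crp(fn,fn,crop,scale)
def crp(src,fn,crop=None,scale=1.0):
    im=np.load("pics/"+src+".npz")["img"]
    if crop: im=im[crop[1]:crop[3],crop[0]:crop[2]]
    cv2.imwrite("pics/"+fn+".png",cv2.resize(im,None,fx=scale,fy=scale,interpolation=cv2.INTER_CUBIC))
def w(src,u,v,z):
    d=np.load("pics/"+src+".npz");K,T=d["K"],d["T"];R,t=T[:3,:3],T[:3,3]
    c=-R.T@t; r=R.T@np.linalg.solve(K,[u,v,1.]); return c+r*(z-c[2])/r[2]
def px(src,p):
    d=np.load("pics/"+src+".npz");q=d["T"][:3,:3]@np.array(p)+d["T"][:3,3];q=d["K"]@q;return q[:2]/q[2]
E
python3 -c "
from h import *
shot('top','t0',None,1.25);shot('scene','s0',None,1.25)
for s in ('t0','s0'):
  d=np.load('pics/'+s+'.npz');print(d['K'],-d['T'][:3,:3].T@d['T'][:3,3],d['T'].round(3))
print(sensors.read_state())"
```

```text
[[446.18463105   0.         319.3649461 ]
 [  0.         446.18463105 199.13728671]
 [  0.           0.           1.        ]] [ 0.41039254 -0.0284106   1.47040575] [[-0.027 -1.    -0.014  0.003]
 [-0.996  0.028 -0.085  0.535]
 [ 0.086  0.012 -0.996  1.43 ]
 [ 0.     0.     0.     1.   ]]
[[513.69217345   0.         320.37928476]
 [  0.         513.69217345 203.12834535]
 [  0.           0.           1.        ]] [ 1.61346431 -0.6363886   0.86382529] [[ 0.515  0.857 -0.015 -0.273]
 [ 0.445 -0.283 -0.85  -0.163]
 [-0.732  0.431 -0.527  1.911]
 [ 0.     0.     0.     1.   ]]
{'time': 0.1, 'qpos': array([-1.49124723e+00,  1.81465466e-01,  1.60788095e+00, -1.57826677e-05,
        1.35375288e+00, -2.06354226e-01]), 'joint_velocities': array([ 0.0008479 , -0.00209041, -0.00261613, -0.0011434 ,  0.00093884,
       -0.00144291]), 'joint_efforts': array([ 9.56981285e-05, -4.34827495e+01, -3.42696118e+01,  7.04310229e-02,
        3.40540451e-02, -3.29053853e-05]), 'tcp_pos': array([ 0.16211146, -0.55122619,  0.25661399]), 'orientation': array([[ 9.59406342e-01,  2.82027397e-01, -1.35089115e-04],
       [ 2.82027276e-01, -9.59405213e-01,  1.50065046e-03],
       [ 2.93619343e-04, -1.47783239e-03, -9.99998865e-01]]), 'ft_force': array([-0.2278843 ,  0.82814555, -0.56189434]), 'moment': array([-0.0174041 , -0.04919345, -0.01033299]), 'finger_force': 0.0, 'opening': 0.08805302113364558}
```

View pics/t0.png

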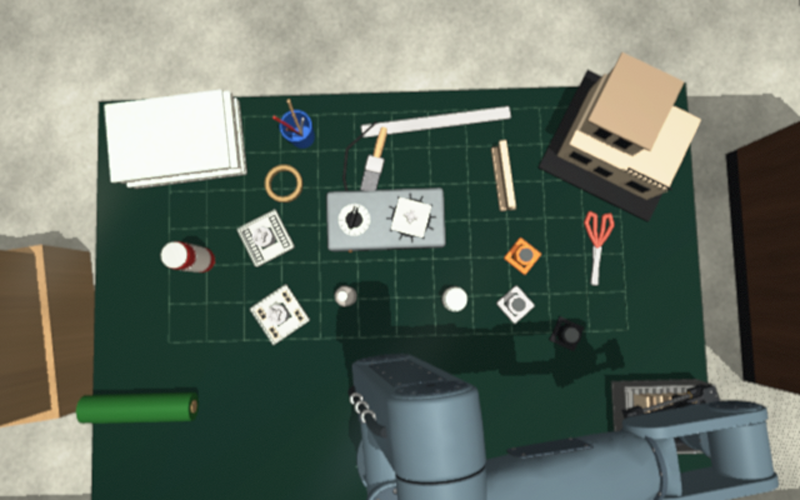

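View pics/s0.png

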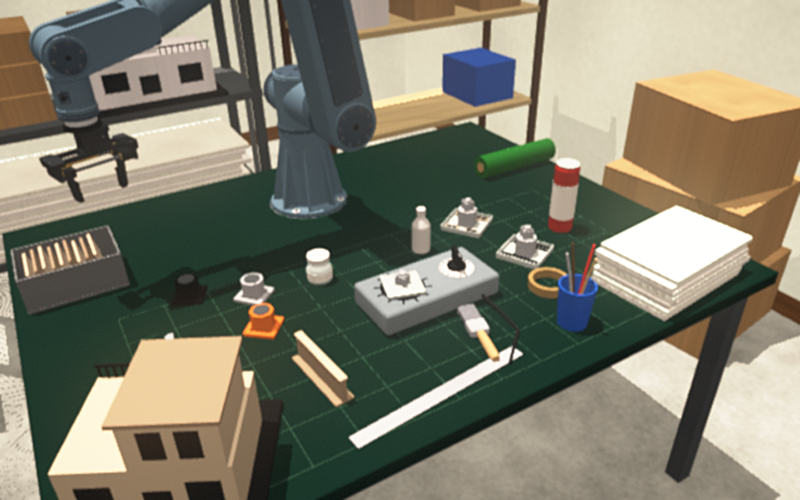

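The top view shows two trays at (265,237) and (279,313), in pixels of the 1.25× picture. The dryer is at (386,218), with its timer key at (353,218) and its spindle at (412,216). There are three cap candidates: white/steel at (516,304), orange at (522,256) and black at (570,333). The steel one fits the description, so I'll check it in a close crop.

```bash
python3 -c "
from h import *
crp('t0','c0',(190,145,440,280),3.2)
crp('s0','c1',(180,150,450,270),2.9)"
```

```text
(no output)
```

View pics/c0.png

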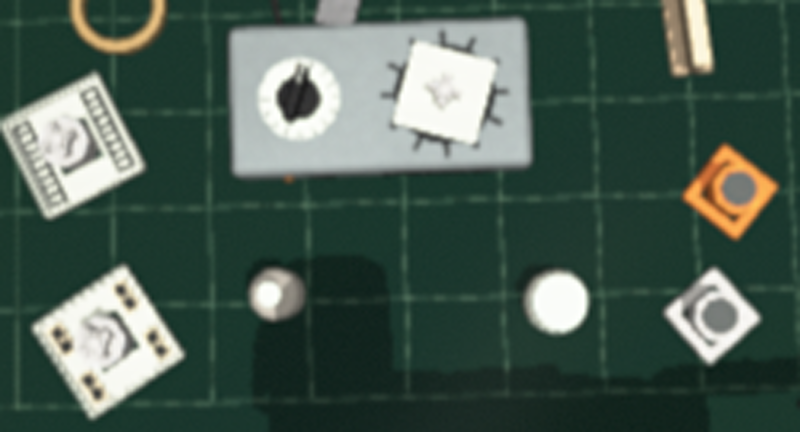

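View pics/c1.png

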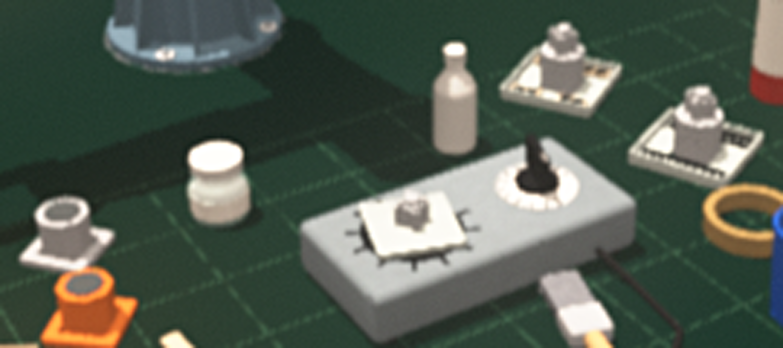

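```bash
python3 -c "
from h import *
S={'trayA?':([(97,72),(146,168),(50,218),(3,118)],.014),'tray2':([(124,264),(185,353),(95,417),(32,327)],.014),'foot':([(417,40),(497,62),(467,148),(391,127)],.07),'cap':([(713,266),(761,318),(710,363),(664,314)],.008),'dryer':([(230,30),(525,18),(531,165),(235,178)],.06)}
for k,(c,z) in S.items():
  P=np.array([w('t0',u/3.2+190,v/3.2+145,z)[:2] for u,v in c]);e=np.roll(P,-1,0)-P
  print(k,P.mean(0).round(4),np.linalg.norm(e,axis=1).round(3),np.degrees(np.arctan2(e[:,1],e[:,0])).round(1))
for n,u,v,z in (('timer',299,98,.071),('stub',443,92,.1),('glue',275,292,.1),('jar',556,302,.07)): print(n,w('t0',u/3.2+190,v/3.2+145,z))"
```

```text
trayA? [0.5756 0.3375] [0.113 0.11  0.115 0.108] [-153.8  116.2   24.7  -65.2]
tray2 [0.3739 0.303 ] [0.11  0.111 0.112 0.113] [-146.3  123.9   34.6  -56.9]
foot [ 0.6084 -0.0429] [0.082 0.091 0.078 0.091] [-107.2  159.2   72.9  -18. ]
cap [ 0.3829 -0.3104] [0.071 0.069 0.067 0.07 ] [-139.4  129.3   41.3  -47.6]
dryer [0.6083 0.0197] [0.296 0.148 0.294 0.149] [ -89.3 -179.6   90.9    1. ]
timer [0.60846156 0.0995877  0.071     ]
stub [ 0.60623954 -0.04266449  0.1       ]
glue [0.41768639 0.12362666 0.1       ]
jar [ 0.40083215 -0.14731595  0.07      ]
```

The steel-grey cap on the pale foot at crop (712,315) is the right one; orange and black are the look-alikes. Measured sizes match those given (tray 110 mm, foot 84 mm, dryer 150×300 mm). Next I'll go above the dryer for a close look.

move_arm(
  motion=[
    {"x":0.0334,"y":-0.0273,"z":-0.006,"claw":1},
    {"x":0.0334,"y":-0.0273,"z":-0.006},
    {"x":0.0334,"y":-0.0273,"z":-0.006},
    {"x":0.0334,"y":-0.0273,"z":-0.006},
    {"x":0.0334,"y":-0.0273,"z":-0.006},
    {"x":0.0334,"y":-0.0273,"z":-0.006},
    {"x":0.0334,"y":-0.0273,"z":-0.006},
    {"x":0.0334,"y":-0.0273,"z":-0.006},
  ],
)

```text
validation failed for argument at $.mo...
```

move_arm(
  motion=[
    {"x":0.0334,"y":-0.0273,"z":-0.006},
    {"x":0.0334,"y":-0.0273,"z":-0.006},
    {"x":0.0334,"y":-0.0273,"z":-0.006},
    {"x":0.0334,"y":-0.0273,"z":-0.006},
    {"x":0.0334,"y":-0.0273,"z":-0.006},
    {"x":0.0334,"y":-0.0273,"z":-0.006},
    {"x":0.0334,"y":-0.0273,"z":-0.006},
    {"x":0.0334,"y":-0.0273,"z":-0.006},
    {},
  ],
)

```text
validation failed for argument at $.mo...
```

```bash
python3 -c "
from h import *
shot('wrist','w1',None,1.25)
d=np.load('pics/w1.npz');print(-d['T'][:3,:3].T@d['T'][:3,3],d['T'].round(3))
s=sensors.read_state();print(s['time'],s['tcp_pos'],s['qpos'])
for p in ((.608,-.045,.1),(.608,.1,.105)):print(px('w1',p))"
```

```text
[ 0.23369398 -0.52943557  0.38346374] [[ 0.282 -0.959 -0.002 -0.573]
 [-0.918 -0.271  0.288 -0.039]
 [-0.277 -0.079 -0.958  0.39 ]
 [ 0.     0.     0.     1.   ]]
0.15 [ 0.16209452 -0.55129576  0.2567304 ] [-1.49128944e+00  1.81380082e-01  1.60773949e+00 -1.11573872e-05
  1.35378977e+00 -2.06307463e-01]
[ -627.87546794 -1270.45043811]
[-1183.05342092 -1595.43540609]
```

View pics/w1.png

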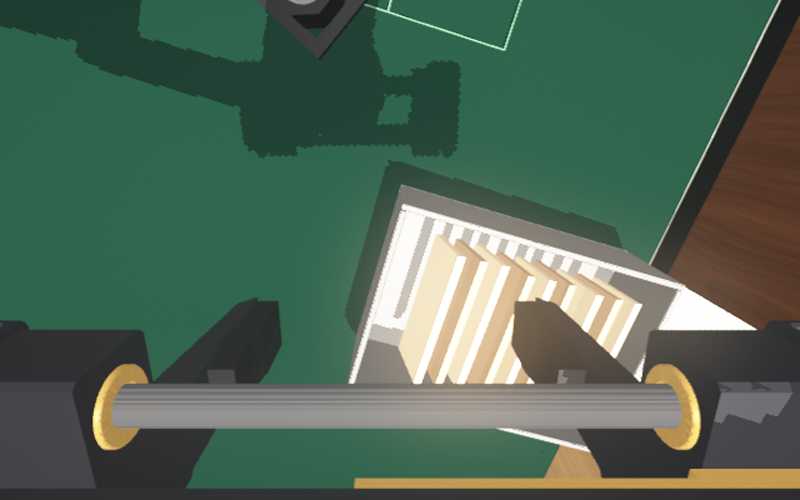

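The move was refused and the arm hasn't moved; the wrist view shows only the box at (500,330). The rows probably need all the fields, so I'll retry with them filled in.

move_arm(
  motion=[
    {"ax":0,"ay":0,"az":0,"x":0.0334,"y":-0.0273,"z":-0.006,"claw":1},
    {"ax":0,"ay":0,"az":0,"x":0.0334,"y":-0.0273,"z":-0.006,"claw":1},
    {"ax":0,"ay":0,"az":0,"x":0.0334,"y":-0.0273,"z":-0.006,"claw":1},
    {"ax":0,"ay":0,"az":0,"x":0.0334,"y":-0.0273,"z":-0.006,"claw":1},
    {"ax":0,"ay":0,"az":0,"x":0.0334,"y":-0.0273,"z":-0.006,"claw":1},
    {"ax":0,"ay":0,"az":0,"x":0.0334,"y":-0.0273,"z":-0.006,"claw":1},
    {"ax":0,"ay":0,"az":0,"x":0.0334,"y":-0.0273,"z":-0.006,"claw":1},
    {"ax":0,"ay":0,"az":0,"x":0.0334,"y":-0.0273,"z":-0.006,"claw":1},
  ],
)

```text
time: 0.95
tcp_pos: [0.3575, -0.2651, 0.3056]
orientation: [[0.96, 0.282, 0.0], [0.282, -0.96, -0.0], [0.0, 0.0, -1.0]]
ft_force: [0.1, -0.5, -0.5]
opening: 0.0882
finger_force: 0.0
```

move_arm(
  motion=[
    {"ax":0,"ay":0,"az":0,"x":0.0344,"y":-0.0284,"z":0,"claw":1},
    {"ax":0,"ay":0,"az":0,"x":0.0344,"y":-0.0284,"z":0,"claw":1},
    {"ax":0,"ay":0,"az":0,"x":0.0344,"y":-0.0284,"z":0,"claw":1},
    {"ax":0,"ay":0,"az":0,"x":0.0344,"y":-0.0284,"z":0,"claw":1},
    {"ax":0,"ay":0,"az":0,"x":0.0344,"y":-0.0284,"z":0,"claw":1},
    {"ax":0,"ay":0,"az":0,"x":0.0344,"y":-0.0284,"z":0,"claw":1},
    {"ax":0,"ay":0,"az":0,"x":0.0344,"y":-0.0284,"z":0,"claw":1},
    {"ax":0,"ay":0,"az":0,"x":0.0344,"y":-0.0284,"z":0,"claw":1},
    {"ax":0,"ay":0,"az":0,"x":0,"y":0,"z":0,"claw":1},
  ],
)

```text
time: 1.85
tcp_pos: [0.5583, 0.0329, 0.3047]
orientation: [[0.958, 0.287, -0.0], [0.287, -0.958, 0.002], [0.0, -0.002, -1.0]]
ft_force: [0.1, 0.4, 1.1]
opening: 0.0882
finger_force: 0.0
```

```bash
python3 -c "
from h import *
shot('wrist','w2',None,1.25)
d=np.load('pics/w2.npz');print(d['K'][0])
s=sensors.read_state();print(s['time'],s['tcp_pos'],s['qpos'])
for p in ((.608,-.045,.1),(.608,.1,.105)):print(px('w2',p)*1.25)"
```

```text
[340.99698496   0.         316.80686873]
1.9 [0.55728923 0.03094544 0.30461298] [-1.57226321e-01  1.07390879e-01  1.59383345e+00  8.17015875e-05
  1.44176331e+00  1.12369777e+00]
[512.21572489 184.04203288]
[330.38366698 128.74723352]
```

View pics/w2.png

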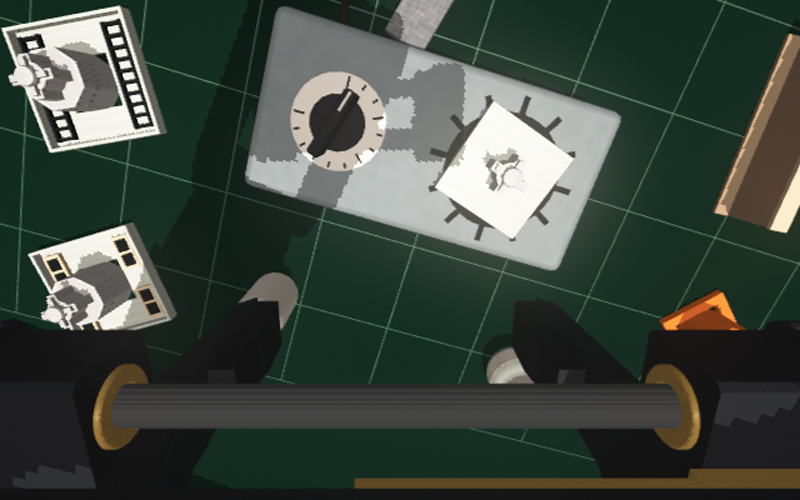

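The wrist picture shows the timer disc centred at (337,121), with the wing running from (313,158) to (353,90) and its white mark at the upper end. The foot plate's corners are at (495,102), (575,155), (514,240) and (436,185). Two trays are visible on the left.

```bash
python3 -c "
from h import *
c=[(495,102),(575,155),(514,240),(436,185)]
P=np.array([w('w2',u/1.25,v/1.25,.07)[:2] for u,v in c]);e=np.roll(P,-1,0)-P
print(P.mean(0),np.linalg.norm(e,axis=1).round(3),np.degrees(np.arctan2(e[:,1],e[:,0])).round(1))
c=[(277,7),(620,116),(555,269),(246,180)]
P=np.array([w('w2',u/1.25,v/1.25,.06)[:2] for u,v in c]);e=np.roll(P,-1,0)-P
print(P.mean(0),np.linalg.norm(e,axis=1).round(3),np.degrees(np.arctan2(e[:,1],e[:,0])).round(1))
print('disc',w('w2',337/1.25,121/1.25,.07))
a=w('w2',313/1.25,158/1.25,.105);b=w('w2',353/1.25,90/1.25,.105);print(a,b,(a+b)/2,np.linalg.norm(a-b),np.degrees(np.arctan2(*(b-a)[[1,0]])))
print('stubtop',w('w2',514/1.25,178/1.25,.1))
crp('w2','w2c',(225,60,475,200),3.2)
"
```

```text
[ 0.61359585 -0.04450677] [0.081 0.086 0.085 0.081] [-104.4  165.3   72.   -17.6]
[0.61285055 0.02216018] [0.291 0.141 0.289 0.14 ] [ -89.5 -179.6   90.2    1. ]
disc [0.6131156  0.10114007 0.07      ]
[0.58359195 0.10735739 0.105     ] [0.63883954 0.09096132 0.105     ] [0.61121574 0.09915935 0.105     ] 0.05762922010664265 -16.529542028873447
stubtop [ 0.61277857 -0.04462671  0.1       ]
```

View pics/w2c.png

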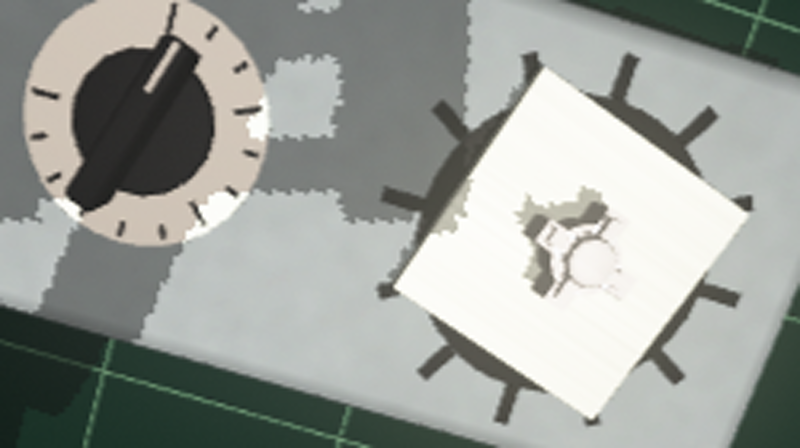

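The key's white mark is at crop (165,65) and the pilot tip at crop (595,262). Wing yaw is about -16.5° and foot yaw about -17.7°. I'll turn the tool so the wind can run in a single long sweep.

move_arm(
  motion=[
    {"ax":0,"ay":0,"az":-0.149,"x":0,"y":0,"z":0,"claw":1},
    {"ax":0,"ay":0,"az":-0.149,"x":0,"y":0,"z":0,"claw":1},
    {"ax":0,"ay":0,"az":-0.149,"x":0,"y":0,"z":0,"claw":1},
    {"ax":0,"ay":0,"az":-0.149,"x":0,"y":0,"z":0,"claw":1},
    {"ax":0,"ay":0,"az":-0.149,"x":0,"y":0,"z":0,"claw":1},
    {"ax":0,"ay":0,"az":-0.149,"x":0,"y":0,"z":0,"claw":1},
    {"ax":0,"ay":0,"az":-0.149,"x":0,"y":0,"z":0,"claw":1},
    {"ax":0,"ay":0,"az":-0.149,"x":0,"y":0,"z":0,"claw":1},
    {"ax":0,"ay":0,"az":-0.149,"x":0,"y":0,"z":0,"claw":1},
    {"ax":0,"ay":0,"az":-0.149,"x":0,"y":0,"z":0,"claw":1},
    {"ax":0,"ay":0,"az":-0.149,"x":0,"y":0,"z":0,"claw":1},
    {"ax":0,"ay":0,"az":-0.149,"x":0,"y":0,"z":0,"claw":1},
  ],
)

```text
time: 3.1
tcp_pos: [0.5562, 0.0274, 0.3053]
orientation: [[-0.486, 0.874, -0.001], [0.874, 0.486, -0.0], [0.0, -0.001, -1.0]]
ft_force: [-0.2, 0.6, -0.1]
opening: 0.0883
finger_force: 0.0
```

move_arm(
  motion=[
    {"ax":0,"ay":0,"az":-0.149,"x":0,"y":0,"z":0,"claw":1},
    {"ax":0,"ay":0,"az":-0.149,"x":0,"y":0,"z":0,"claw":1},
    {"ax":0,"ay":0,"az":-0.149,"x":0,"y":0,"z":0,"claw":1},
    {"ax":0,"ay":0,"az":-0.149,"x":0,"y":0,"z":0,"claw":1},
    {"ax":0,"ay":0,"az":-0.149,"x":0,"y":0,"z":0,"claw":1},
    {"ax":0,"ay":0,"az":-0.02,"x":0,"y":0,"z":0,"claw":1},
    {"ax":0,"ay":0,"az":0,"x":0,"y":0,"z":0,"claw":1},
  ],
)

```text
time: 3.8
tcp_pos: [0.5565, 0.0279, 0.3054]
orientation: [[-0.953, 0.302, -0.0], [0.302, 0.953, -0.0], [0.0, -0.0, -1.0]]
ft_force: [0.0, -0.8, 0.0]
opening: 0.088
finger_force: 0.0
```

```bash
cat >> h.py <<'E'
def go(x,y,z,yaw=None,mod=180):
    "shift in tool axes to reach a world point, and turn az for a yaw (deg, mod)"
    s=sensors.read_state();R=s['orientation'];psi=np.degrees(np.arctan2(R[1,0],R[0,0]))
    d=R.T@(np.array([x,y,z])-s['tcp_pos']);print('t',round(s['time'],2),'tcp',s['tcp_pos'].round(4),'psi',psi.round(1),'q',s['qpos'][[0,5]].round(3),'shift',d.round(4),'tilt',R[:,2].round(4))
    if yaw is not None: 
        a=(yaw-psi+mod/2)%mod-mod/2;print('az',round(-np.radians(a),3),'other',round(-np.radians(a-mod*np.sign(a)),3))
E
python3 -c "
from h import *
go(.612,.0995,.15,163.5)"
```

```text
t 3.8 tcp [0.5565 0.0279 0.3054] psi 162.4 q [-0.163 -1.427] shift [-0.0313  0.0851  0.1553] tilt [-3.e-04 -2.e-04 -1.e+00]
az -0.019 other 3.123
```

move_arm(
  motion=[
    {"ax":0,"ay":0,"az":-0.019,"x":0,"y":0,"z":0,"claw":1},
    {"ax":0,"ay":0,"az":0,"x":-0.008,"y":0.021,"z":0.039,"claw":1},
    {"ax":0,"ay":0,"az":0,"x":-0.008,"y":0.021,"z":0.039,"claw":1},
    {"ax":0,"ay":0,"az":0,"x":-0.007,"y":0.021,"z":0.039,"claw":1},
    {"ax":0,"ay":0,"az":0,"x":-0.007,"y":0.021,"z":0.039,"claw":1},
    {"ax":0,"ay":0,"az":0,"x":0,"y":0,"z":0.03,"claw":1},
    {"ax":0,"ay":0,"az":0,"x":0,"y":0,"z":0.025,"claw":1},
    {"ax":0,"ay":0,"az":0,"x":0,"y":0,"z":0,"claw":1},
    {"ax":0,"ay":0,"az":0,"x":0,"y":0,"z":0,"claw":1},
  ],
)

```text
time: 4.7
tcp_pos: [0.6092, 0.1009, 0.0946]
orientation: [[-0.96, 0.281, -0.001], [0.281, 0.96, 0.0], [0.001, -0.0, -1.0]]
ft_force: [-0.3, -0.1, 0.1]
opening: 0.0878
finger_force: 0.0
```

```bash
python3 -c "
from h import *
go(.612,.0995,.093,163.5)
shot('wrist','w3',None,1.25)"
```

```text
t 4.7 tcp [0.6092 0.1009 0.0946] psi 163.7 q [-0.028 -1.314] shift [-0.0031 -0.0005  0.0016] tilt [-7.e-04  0.e+00 -1.e+00]
az 0.003 other -3.138
```

View pics/w3.png

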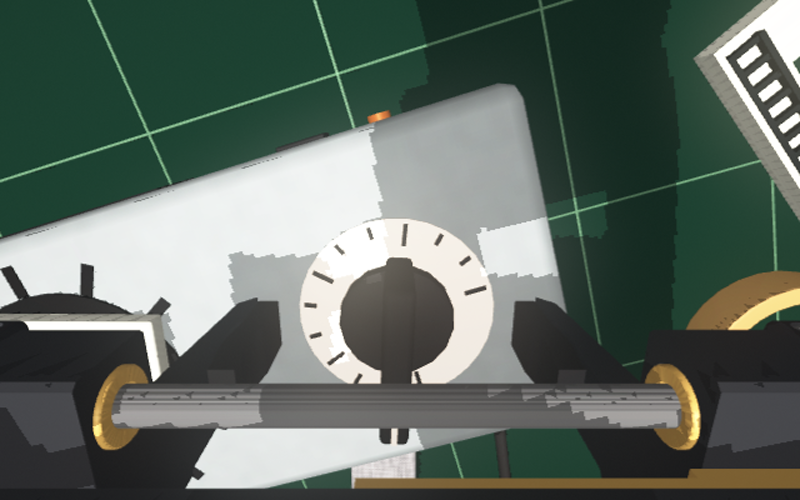

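The fingers straddle the wing, which runs along the image column at about 397 from its near end at (398,262) to the marked end at (395,440). It is aligned, so I'll check its centre along the wing from the near end.

```bash
python3 -c "
from h import *
a=w('w3',398/1.25,260/1.25,.105);s=sensors.read_state();x=s['orientation'][:,0];print(a,a-.028*x, 'disc', w('w3',397/1.25,303/1.25,.071))
go(*(a-.028*x)[:2],.093)"
```

```text
[0.57582813 0.11236925 0.105     ] [0.60270275 0.10451097 0.10504883] disc [0.60346273 0.10410433 0.071     ]
t 4.75 tcp [0.6101 0.1008 0.0958] psi 163.7 q [-0.028 -1.314] shift [0.0082 0.0015 0.0028] tilt [ 1.8e-03 -1.0e-04 -1.0e+00]
```

The two opposite wrist views bracket the key's axis at x≈0.608, with a wrist-camera bias of about +5 mm along tool x. That agrees with the top view. I'll grip now.

move_arm(
  motion=[
    {"ax":0,"ay":0,"az":0,"x":0.002,"y":0,"z":0.002,"claw":1},
    {"ax":0,"ay":0,"az":0,"x":0,"y":0,"z":0,"claw":0},
    {"ax":0,"ay":0,"az":0,"x":0,"y":0,"z":0,"claw":0},
    {"ax":0,"ay":0,"az":0,"x":0,"y":0,"z":0,"claw":0},
    {"ax":0,"ay":0,"az":0,"x":0,"y":0,"z":0,"claw":0},
    {"ax":0,"ay":0,"az":0,"x":0,"y":0,"z":0,"claw":0},
    {"ax":0,"ay":0,"az":0,"x":0,"y":0,"z":0,"claw":0},
    {"ax":0,"ay":0,"az":0,"x":0,"y":0,"z":0,"claw":0},
  ],
  newtons=30,
)

```text
time: 5.55
tcp_pos: [0.6073, 0.1016, 0.0924]
orientation: [[-0.96, 0.28, -0.0], [0.28, 0.96, 0.0], [0.0, 0.0, -1.0]]
ft_force: [0.6, 0.4, -0.8]
opening: 0.0343
finger_force: 0.0
```

```bash
python3 -c "
from h import *
go(.608,.101,.093);s=sensors.read_state();print(s['opening'],s['ft_force'],s['moment'],s['finger_force'])"
```

```text
t 5.55 tcp [0.6073 0.1016 0.0924] psi 163.7 q [-0.027 -1.314] shift [-0.0009 -0.0003 -0.0006] tilt [-1.e-04  0.e+00 -1.e+00]
0.03434066941996253 [ 0.56231805  0.44625708 -0.79664231] [ 0.04330087 -0.19199009 -0.02382128] 0.0
```

move_arm(
  motion=[
    {"ax":0,"ay":0,"az":0,"x":0,"y":0,"z":0,"claw":0},
    {"ax":0,"ay":0,"az":0,"x":0,"y":0,"z":0,"claw":0},
    {"ax":0,"ay":0,"az":0,"x":0,"y":0,"z":0,"claw":0},
    {"ax":0,"ay":0,"az":0,"x":0,"y":0,"z":0,"claw":0},
    {"ax":0,"ay":0,"az":0,"x":0,"y":0,"z":0,"claw":0},
    {"ax":0,"ay":0,"az":0,"x":0,"y":0,"z":0,"claw":0},
    {"ax":0,"ay":0,"az":0.1,"x":0,"y":0,"z":0,"claw":0},
    {"ax":0,"ay":0,"az":0.1,"x":0,"y":0,"z":0,"claw":0},
    {"ax":0,"ay":0,"az":0.1,"x":0,"y":0,"z":0,"claw":0},
  ],
)

```text
time: 6.45
tcp_pos: [0.6078, 0.1027, 0.0924]
orientation: [[-0.832, 0.554, 0.002], [0.554, 0.832, 0.002], [-0.0, 0.002, -1.0]]
ft_force: [5.0, 6.1, -2.9]
opening: 0.0098
finger_force: 30.0
```

```bash
python3 -c "
from h import *
go(.608,.101,.093);s=sensors.read_state();print(s['opening'],s['ft_force'],s['moment'],s['finger_force'])"
```

```text
t 6.45 tcp [0.6078 0.1027 0.0924] psi 146.3 q [-0.026 -1.01 ] shift [-0.0011 -0.0013 -0.0006] tilt [ 0.0016  0.0017 -1.    ]
0.009755402264983042 [ 4.97889453  6.10128526 -2.88385923] [ 0.96029328 -0.72961791  0.17956973] 29.996859706006944
```

move_arm(
  motion=[
    {"ax":0,"ay":0,"az":0.14,"x":0,"y":0,"z":0,"claw":0},
    {"ax":0,"ay":0,"az":0.14,"x":0,"y":0,"z":0,"claw":0},
    {"ax":0,"ay":0,"az":0.14,"x":0,"y":0,"z":0,"claw":0},
    {"ax":0,"ay":0,"az":0.14,"x":0,"y":0,"z":0,"claw":0},
    {"ax":0,"ay":0,"az":0.14,"x":0,"y":0,"z":0,"claw":0},
    {"ax":0,"ay":0,"az":0.14,"x":0,"y":0,"z":0,"claw":0},
    {"ax":0,"ay":0,"az":0.14,"x":0,"y":0,"z":0,"claw":0},
    {"ax":0,"ay":0,"az":0.14,"x":0,"y":0,"z":0,"claw":0},
    {"ax":0,"ay":0,"az":0.14,"x":0,"y":0,"z":0,"claw":0},
  ],
)

```text
time: 7.35
tcp_pos: [0.6125, 0.1044, 0.0926]
orientation: [[0.275, 0.961, 0.013], [0.962, -0.275, 0.005], [0.008, 0.012, -1.0]]
ft_force: [25.9, 13.3, -21.2]
opening: 0.0098
finger_force: 30.0
```

```bash
python3 -c "
from h import *
go(.608,.101,.093);s=sensors.read_state();print(s['opening'],s['ft_force'],s['moment'],s['finger_force'])"
```

```text
t 7.35 tcp [0.6125 0.1044 0.0926] psi 74.1 q [-0.024  0.251] shift [-0.0045 -0.0034 -0.0005] tilt [ 0.0135  0.0046 -0.9999]
0.009848243758204353 [ 25.93258787  13.30140174 -21.16672908] [ 2.01860424 -4.00270578  0.31375519] 29.99137822771445
```

move_arm(
  motion=[
    {"ax":0,"ay":0,"az":0,"x":0.004,"y":0.0035,"z":0,"claw":0},
    {"ax":0,"ay":0,"az":0,"x":0,"y":0,"z":0,"claw":0},
    {"ax":0,"ay":0,"az":0,"x":0,"y":0,"z":0,"claw":0},
  ],
)

```text
time: 7.65
tcp_pos: [0.613, 0.1047, 0.0924]
orientation: [[0.269, 0.963, 0.003], [0.963, -0.269, 0.001], [0.001, 0.003, -1.0]]
ft_force: [6.8, 1.3, -4.9]
opening: 0.01
finger_force: 30.0
```

```bash
python3 -c "
from h import *
go(.608,.101,.093);s=sensors.read_state();print(s['opening'],s['ft_force'],s['moment'],s['finger_force'])"
```

```text
t 7.65 tcp [0.613  0.1047 0.0924] psi 74.4 q [-0.022  0.25 ] shift [-0.0049 -0.0038 -0.0006] tilt [ 3.1e-03  7.0e-04 -1.0e+00]
0.00995570274806366 [ 6.77848782  1.28338511 -4.94377379] [ 0.22444021 -1.20989205 -0.03835863] 29.998617209494114
```

move_arm(
  motion=[
    {"ax":0,"ay":0,"az":0,"x":0,"y":0,"z":0,"claw":0.3},
    {"ax":0,"ay":0,"az":0,"x":0,"y":0,"z":0,"claw":0.3},
    {"ax":0,"ay":0,"az":0,"x":-0.005,"y":0,"z":0,"claw":0.3},
    {"ax":0,"ay":0,"az":0,"x":0,"y":0,"z":0,"claw":0},
    {"ax":0,"ay":0,"az":0,"x":0,"y":0,"z":0,"claw":0},
    {"ax":0,"ay":0,"az":0,"x":0,"y":0,"z":0,"claw":0},
    {"ax":0,"ay":0,"az":0,"x":0,"y":0,"z":0,"claw":0},
    {"ax":0,"ay":0,"az":0.14,"x":0,"y":0,"z":0,"claw":0},
    {"ax":0,"ay":0,"az":0.14,"x":0,"y":0,"z":0,"claw":0},
    {"ax":0,"ay":0,"az":0.14,"x":0,"y":0,"z":0,"claw":0},
    {"ax":0,"ay":0,"az":0.14,"x":0,"y":0,"z":0,"claw":0},
    {"ax":0,"ay":0,"az":0.14,"x":0,"y":0,"z":0,"claw":0},
  ],
)

```text
time: 8.85
tcp_pos: [0.6108, 0.0995, 0.0926]
orientation: [[0.83, 0.558, 0.001], [0.558, -0.83, -0.0], [0.0, 0.001, -1.0]]
ft_force: [3.1, -0.5, -1.3]
opening: 0.0094
finger_force: 30.0
```

```bash
python3 -c "
from h import *
go(.612,.100,.093);s=sensors.read_state();print(s['opening'],s['ft_force'],s['moment'],s['finger_force'])"
```

```text
t 8.85 tcp [0.6108 0.0995 0.0926] psi 33.9 q [-0.03   0.949] shift [ 0.0013  0.0003 -0.0004] tilt [ 7.e-04 -2.e-04 -1.e+00]
0.009381952175451517 [ 3.11576397 -0.50924438 -1.3342673 ] [-0.04067873 -0.22478226  0.24171913] 29.99593360349536
```

move_arm(
  motion=[
    {"ax":0,"ay":0,"az":0.14,"x":0,"y":0,"z":0,"claw":0},
    {"ax":0,"ay":0,"az":0.14,"x":0,"y":0,"z":0,"claw":0},
    {"ax":0,"ay":0,"az":0.14,"x":0,"y":0,"z":0,"claw":0},
    {"ax":0,"ay":0,"az":0.14,"x":0,"y":0,"z":0,"claw":0},
    {"ax":0,"ay":0,"az":0.14,"x":0,"y":0,"z":0,"claw":0},
    {"ax":0,"ay":0,"az":0.14,"x":0,"y":0,"z":0,"claw":0},
    {"ax":0,"ay":0,"az":0.14,"x":0,"y":0,"z":0,"claw":0},
    {"ax":0,"ay":0,"az":0.14,"x":0,"y":0,"z":0,"claw":0},
    {"ax":0,"ay":0,"az":0.14,"x":0,"y":0,"z":0,"claw":0},
  ],
)

```text
time: 9.75
tcp_pos: [0.6108, 0.1008, 0.0926]
orientation: [[0.786, -0.619, 0.001], [-0.619, -0.786, 0.002], [-0.0, -0.002, -1.0]]
ft_force: [3.7, 4.2, -1.7]
opening: 0.0101
finger_force: 30.0
```

```bash
python3 -c "
from h import *
go(.612,.100,.093);s=sensors.read_state();print(s['opening'],s['ft_force'],s['moment'],s['finger_force'])"
```

```text
t 9.75 tcp [0.6108 0.1008 0.0926] psi -38.2 q [-0.029  2.208] shift [ 0.0014 -0.0001 -0.0004] tilt [ 0.0013  0.0017 -1.    ]
0.010106368276960468 [ 3.69494086  4.18212494 -1.72103123] [ 0.83835064 -0.5036529   0.20045551] 29.996050391346216
```

move_arm(
  motion=[
    {"ax":0,"ay":0,"az":0.13,"x":0,"y":0,"z":0,"claw":0},
    {"ax":0,"ay":0,"az":0.13,"x":0,"y":0,"z":0,"claw":0},
    {"ax":0,"ay":0,"az":0.13,"x":0,"y":0,"z":0,"claw":0},
    {"ax":0,"ay":0,"az":0.13,"x":0,"y":0,"z":0,"claw":0},
    {"ax":0,"ay":0,"az":0.13,"x":0,"y":0,"z":0,"claw":0},
    {"ax":0,"ay":0,"az":0.13,"x":0,"y":0,"z":0,"claw":0},
  ],
)

```text
time: 10.35
tcp_pos: [0.6115, 0.1012, 0.0926]
orientation: [[0.124, -0.992, 0.003], [-0.992, -0.124, 0.002], [-0.002, -0.003, -1.0]]
ft_force: [5.6, 6.0, -4.1]
opening: 0.0096
finger_force: 30.0
```

```bash
python3 -c "
from h import *
go(.612,.100,.093);s=sensors.read_state();print(s['opening'],s['ft_force'],s['moment'],s['finger_force'])"
```

```text
t 10.35 tcp [0.6115 0.1012 0.0926] psi -82.9 q [-0.028  2.988] shift [ 0.0013 -0.0003 -0.0004] tilt [ 0.0031  0.0022 -1.    ]
0.009642503362891413 [ 5.57983626  5.98594818 -4.08072855] [ 1.03536412 -1.0494304   0.23276683] 29.995946791023016
```

move_arm(
  motion=[
    {"ax":0,"ay":0,"az":0,"x":0,"y":0,"z":0,"claw":0.6},
    {"ax":0,"ay":0,"az":0,"x":0,"y":0,"z":0,"claw":0.6},
    {"ax":0,"ay":0,"az":0,"x":0,"y":0,"z":-0.045,"claw":0.6},
    {"ax":0,"ay":0,"az":-0.149,"x":0,"y":0,"z":0,"claw":0.6},
    {"ax":0,"ay":0,"az":-0.149,"x":0,"y":0,"z":0,"claw":0.6},
    {"ax":0,"ay":0,"az":-0.149,"x":0,"y":0,"z":0,"claw":0.6},
    {"ax":0,"ay":0,"az":-0.149,"x":0,"y":0,"z":0,"claw":0.6},
    {"ax":0,"ay":0,"az":-0.149,"x":0,"y":0,"z":0,"claw":0.6},
    {"ax":0,"ay":0,"az":-0.149,"x":0,"y":0,"z":0,"claw":0.6},
    {"ax":0,"ay":0,"az":-0.149,"x":0,"y":0,"z":0,"claw":0.6},
    {"ax":0,"ay":0,"az":-0.149,"x":0,"y":0,"z":0,"claw":0.6},
    {"ax":0,"ay":0,"az":-0.149,"x":0,"y":0,"z":0,"claw":0.6},
  ],
)

```text
time: 11.55
tcp_pos: [0.6101, 0.0994, 0.1373]
orientation: [[0.996, -0.093, -0.001], [-0.093, -0.996, -0.0], [-0.001, 0.0, -1.0]]
ft_force: [-0.2, 0.3, 0.8]
opening: 0.0531
finger_force: 0.0
```

move_arm(
  motion=[
    {"ax":0,"ay":0,"az":-0.149,"x":0,"y":0,"z":0,"claw":0.6},
    {"ax":0,"ay":0,"az":-0.149,"x":0,"y":0,"z":0,"claw":0.6},
    {"ax":0,"ay":0,"az":-0.149,"x":0,"y":0,"z":0,"claw":0.6},
    {"ax":0,"ay":0,"az":-0.149,"x":0,"y":0,"z":0,"claw":0.6},
    {"ax":0,"ay":0,"az":-0.149,"x":0,"y":0,"z":0,"claw":0.6},
    {"ax":0,"ay":0,"az":-0.149,"x":0,"y":0,"z":0,"claw":0.6},
    {"ax":0,"ay":0,"az":-0.149,"x":0,"y":0,"z":0,"claw":0.6},
    {"ax":0,"ay":0,"az":-0.149,"x":0,"y":0,"z":0,"claw":0.6},
    {"ax":0,"ay":0,"az":-0.149,"x":0,"y":0,"z":0,"claw":0.6},
    {"ax":0,"ay":0,"az":-0.149,"x":0,"y":0,"z":0,"claw":0.6},
    {"ax":0,"ay":0,"az":-0.149,"x":0,"y":0,"z":0,"claw":0.6},
    {"ax":0,"ay":0,"az":0,"x":0,"y":0,"z":0,"claw":0.6},
  ],
)

```text
time: 12.75
tcp_pos: [0.6101, 0.0995, 0.1373]
orientation: [[0.03, 1.0, -0.001], [1.0, -0.03, -0.0], [-0.0, -0.001, -1.0]]
ft_force: [-1.0, 0.1, 0.4]
opening: 0.0524
finger_force: 0.0
```

```bash
python3 -c "
from h import *
go(.612,.100,.093,-82.9)"
```

```text
t 12.75 tcp [0.6101 0.0995 0.1373] psi 88.3 q [-0.03  0.  ] shift [0.0006 0.0019 0.0443] tilt [-8.e-04 -1.e-04 -1.e+00]
az -0.154 other 2.987
```

move_arm(
  motion=[
    {"ax":0,"ay":0,"az":-0.145,"x":0,"y":0.001,"z":0,"claw":0.6},
    {"ax":0,"ay":0,"az":0,"x":0,"y":0,"z":0.0445,"claw":0.6},
    {"ax":0,"ay":0,"az":0,"x":0,"y":0,"z":0,"claw":0},
    {"ax":0,"ay":0,"az":0,"x":0,"y":0,"z":0,"claw":0},
    {"ax":0,"ay":0,"az":0,"x":0,"y":0,"z":0,"claw":0},
    {"ax":0,"ay":0,"az":0,"x":0,"y":0,"z":0,"claw":0},
    {"ax":0,"ay":0,"az":0,"x":0,"y":0,"z":0,"claw":0},
    {"ax":0,"ay":0,"az":0,"x":0,"y":0,"z":0,"claw":0},
    {"ax":0,"ay":0,"az":0,"x":0,"y":0,"z":0,"claw":0},
  ],
)

```text
time: 13.65
tcp_pos: [0.6119, 0.0997, 0.0935]
orientation: [[-0.112, 0.994, 0.001], [0.994, 0.112, -0.0], [-0.0, 0.001, -1.0]]
ft_force: [1.3, -0.5, 0.6]
opening: 0.0095
finger_force: 30.0
```

move_arm(
  motion=[
    {"ax":0,"ay":0,"az":0.1,"x":0,"y":0,"z":0,"claw":0},
    {"ax":0,"ay":0,"az":0.1,"x":0,"y":0,"z":0,"claw":0},
    {"ax":0,"ay":0,"az":0.1,"x":0,"y":0,"z":0,"claw":0},
    {"ax":0,"ay":0,"az":0.06,"x":0,"y":0,"z":0,"claw":0},
  ],
)

```text
time: 14.05
tcp_pos: [0.6118, 0.1, 0.0935]
orientation: [[0.247, 0.969, 0.001], [0.969, -0.247, 0.0], [0.0, 0.001, -1.0]]
ft_force: [1.3, 0.9, 2.6]
opening: 0.0131
finger_force: 39.4
```

```bash
python3 -c "
from h import *
go(.612,.100,.093);s=sensors.read_state();print(s['opening'],s['ft_force'],s['moment'],s['finger_force'])"
```

```text
t 14.05 tcp [0.6118 0.1    0.0935] psi 75.7 q [-0.029  0.221] shift [0.0001 0.0002 0.0005] tilt [ 0.0011  0.     -1.    ]
0.013099786654043122 [1.29755456 0.88722171 2.63180289] [ 0.0214931  -0.25561794  0.98340179] 39.410591376945376
```

The key is at its stop: 4.66 rad of turning in all, and the moment jumped to about 1 N·m. I'll release it, lift, and move over to the first tray.

move_arm(
  motion=[
    {"ax":0,"ay":0,"az":-0.05,"x":0,"y":0,"z":0,"claw":0},
    {"ax":0,"ay":0,"az":0,"x":0,"y":0,"z":0,"claw":1},
    {"ax":0,"ay":0,"az":0,"x":0,"y":0,"z":0,"claw":1},
    {"ax":0,"ay":0,"az":0,"x":0,"y":0,"z":0,"claw":1},
    {"ax":0,"ay":0,"az":0,"x":0,"y":0,"z":-0.04,"claw":1},
    {"ax":0,"ay":0,"az":0.14,"x":0,"y":0,"z":-0.04,"claw":1},
    {"ax":0,"ay":0,"az":0,"x":0,"y":0,"z":-0.04,"claw":1},
    {"ax":0,"ay":0,"az":0,"x":0,"y":0,"z":-0.03,"claw":1},
  ],
)

```text
time: 14.85
tcp_pos: [0.6118, 0.0995, 0.2457]
orientation: [[0.333, 0.943, 0.002], [0.943, -0.333, -0.0], [0.001, 0.002, -1.0]]
ft_force: [-0.2, -0.2, 0.0]
opening: 0.0663
finger_force: 0.0
```

```bash
python3 -c "
from h import *
go(.575,.338,.245,70.5)"
```

```text
t 14.85 tcp [0.6118 0.0995 0.2457] psi 70.6 q [-0.03   0.309] shift [ 0.2126 -0.1141  0.0006] tilt [ 2.2e-03 -1.0e-04 -1.0e+00]
az 0.001 other -3.14
```

move_arm(
  motion=[
    {"ax":0,"ay":0,"az":0,"x":0.034,"y":-0.023,"z":0,"claw":1},
    {"ax":0,"ay":0,"az":0,"x":0.034,"y":-0.023,"z":0,"claw":1},
    {"ax":0,"ay":0,"az":0,"x":0.034,"y":-0.023,"z":0,"claw":1},
    {"ax":0,"ay":0,"az":0,"x":0.034,"y":-0.023,"z":0,"claw":1},
    {"ax":0,"ay":0,"az":0,"x":0.034,"y":-0.022,"z":0,"claw":1},
    {"ax":0,"ay":0,"az":0,"x":0,"y":0,"z":0,"claw":1},
    {"ax":0,"ay":0,"az":0,"x":0,"y":0,"z":0,"claw":1},
  ],
)

```text
time: 15.55
tcp_pos: [0.5597, 0.2983, 0.2426]
orientation: [[0.33, 0.944, -0.0], [0.944, -0.33, -0.001], [-0.001, -0.0, -1.0]]
ft_force: [-0.1, 0.1, -0.8]
opening: 0.0881
finger_force: 0.0
```

```bash
python3 -c "
from h import *
go(.575,.338,.245,70.5)
shot('wrist','w4',None,1.25);shot('top','t4')"
```

```text
t 15.55 tcp [0.5597 0.2983 0.2426] psi 70.7 q [0.303 0.64 ] shift [ 0.0425  0.0013 -0.0024] tilt [-5.e-04 -6.e-04 -1.e+00]
az 0.004 other -3.138
```

View pics/w4.png

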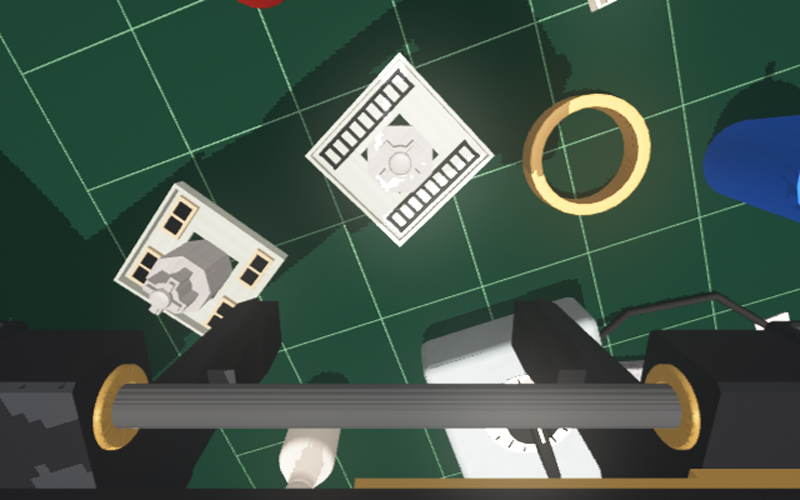

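The windows tray is centred at about (400,156), corners (400,53), (493,157), (401,246) and (306,155), pilot tip at (400,162). The railings tray has its corners at (178,182), (287,257) and (114,280).

```bash
python3 -c "
from h import *
c=[(400,53),(493,157),(401,246),(306,155)]
P=np.array([w('w4',u/1.25,v/1.25,.014)[:2] for u,v in c]);e=np.roll(P,-1,0)-P
print(P.mean(0),np.linalg.norm(e,axis=1).round(3),np.degrees(np.arctan2(e[:,1],e[:,0])).round(1))
print('tip',w('w4',400/1.25,162/1.25,.08))
c=[(178,182),(287,257),(114,280)]
P=np.array([w('w4',u/1.25,v/1.25,.014)[:2] for u,v in c]);print('t2',P[1:].mean(0),np.linalg.norm(P-P[0],axis=1),np.degrees(np.arctan2(*(P-P[0]).T[::-1])))
go(.575,.338,.245,70.5)"
```

```text
[0.57737863 0.3401985 ] [0.109 0.107 0.11  0.109] [ -65.  -153.9  115.8   25.7]
tip [0.57735633 0.34184715 0.08      ]
t2 [0.37788162 0.3060263 ] [0.         0.10830604 0.11207681] [   0.          -56.66765775 -147.96427953]
t 15.65 tcp [0.5605 0.2968 0.2427] psi 70.6 q [0.3  0.64] shift [ 0.0437  0.     -0.0023] tilt [-3.e-04 -6.e-04 -1.e+00]
az 0.001 other -3.14
```

move_arm(
  motion=[
    {"ax":0,"ay":0,"az":0,"x":0.0231,"y":0.0007,"z":0,"claw":1},
    {"ax":0,"ay":0,"az":0,"x":0.0231,"y":0.0006,"z":0,"claw":1},
    {"ax":0,"ay":0,"az":0,"x":0,"y":0,"z":0.045,"claw":1},
    {"ax":0,"ay":0,"az":0,"x":0,"y":0,"z":0.045,"claw":1},
    {"ax":0,"ay":0,"az":0,"x":0,"y":0,"z":0.045,"claw":1},
    {"ax":0,"ay":0,"az":0,"x":0,"y":0,"z":0.04,"claw":1},
    {"ax":0,"ay":0,"az":0,"x":0,"y":0,"z":0.02,"claw":1},
    {"ax":0,"ay":0,"az":0,"x":0,"y":0,"z":0.009,"claw":1},
    {"ax":0,"ay":0,"az":0,"x":0,"y":0,"z":0,"claw":1},
  ],
)

```text
time: 16.55
tcp_pos: [0.5767, 0.3394, 0.0377]
orientation: [[0.333, 0.943, -0.002], [0.943, -0.333, -0.001], [-0.002, -0.002, -1.0]]
ft_force: [0.5, -0.0, 1.1]
opening: 0.088
finger_force: 0.0
```

move_arm(
  motion=[
    {"ax":0,"ay":0,"az":0,"x":0,"y":0,"z":0,"claw":0.4},
    {"ax":0,"ay":0,"az":0,"x":0,"y":0,"z":0,"claw":0.4},
    {"ax":0,"ay":0,"az":0,"x":0,"y":0,"z":0,"claw":0.4},
    {"ax":0,"ay":0,"az":0,"x":0,"y":0,"z":0,"claw":0.4},
    {"ax":0,"ay":0,"az":0,"x":0,"y":0,"z":0,"claw":0.4},
    {"ax":0,"ay":0,"az":0,"x":0,"y":0,"z":0,"claw":0.4},
    {"ax":0,"ay":0,"az":0,"x":0,"y":0,"z":0,"claw":0.4},
  ],
  newtons=30,
)

```text
time: 17.25
tcp_pos: [0.577, 0.3411, 0.0394]
orientation: [[0.331, 0.943, 0.001], [0.943, -0.331, 0.0], [0.0, 0.001, -1.0]]
ft_force: [-0.8, 0.2, 4.6]
opening: 0.0478
finger_force: 30.0
```

```bash
python3 -c "
from h import *
go(.577,.340,.039,70.7);s=sensors.read_state();print(s['opening'],s['ft_force'],s['moment'],s['finger_force'])"
```

```text
t 17.25 tcp [0.577  0.3411 0.0394] psi 70.6 q [0.357 0.695] shift [-0.001   0.0004  0.0004] tilt [ 6.e-04  1.e-04 -1.e+00]
az -0.001 other 3.141
0.047821825687633386 [-0.84305827  0.17654724  4.60323444] [-0.14319632 -0.06700554  0.04777473] 29.9981840379769
```

move_arm(
  motion=[
    {"ax":0,"ay":0,"az":0,"x":0,"y":0,"z":-0.02,"claw":0.4},
    {"ax":0,"ay":0,"az":0,"x":0,"y":0,"z":-0.04,"claw":0.4},
    {"ax":0,"ay":0,"az":0,"x":0,"y":0,"z":-0.04,"claw":0.4},
    {"ax":0,"ay":0,"az":0,"x":0,"y":0,"z":-0.04,"claw":0.4},
    {"ax":0,"ay":0,"az":0,"x":0,"y":0,"z":-0.04,"claw":0.4},
    {"ax":0,"ay":0,"az":0.126,"x":0,"y":0,"z":-0.02,"claw":0.4},
    {"ax":0,"ay":0,"az":0.126,"x":0,"y":0,"z":0,"claw":0.4},
    {"ax":0,"ay":0,"az":0.126,"x":0,"y":0,"z":0,"claw":0.4},
    {"ax":0,"ay":0,"az":0.126,"x":0,"y":0,"z":0,"claw":0.4},
    {"ax":0,"ay":0,"az":0.126,"x":0,"y":0,"z":0,"claw":0.4},
    {"ax":0,"ay":0,"az":0.126,"x":0,"y":0,"z":0,"claw":0.4},
    {"ax":0,"ay":0,"az":0,"x":0,"y":0,"z":0,"claw":0.4},
  ],
)

```text
time: 18.45
tcp_pos: [0.5763, 0.3408, 0.2381]
orientation: [[0.889, 0.458, -0.001], [0.458, -0.889, -0.0], [-0.001, -0.0, -1.0]]
ft_force: [-0.8, -1.0, -1.9]
opening: 0.0482
finger_force: 30.0
```

```bash
python3 -c "
from h import *
go(.613,-.0448,.18,27.4);s=sensors.read_state();print(s['opening'],s['ft_force'],s['moment'],s['finger_force'])"
```

```text
t 18.45 tcp [0.5763 0.3408 0.2381] psi 27.3 q [0.357 1.452] shift [-0.1439  0.3596  0.0582] tilt [-1.4e-03 -5.0e-04 -1.0e+00]
az -0.003 other 3.139
0.04819047966561657 [-0.7559177  -0.95818302 -1.87712388] [-0.01825127  0.01195952  0.00593496] 29.997742303821724
```

move_arm(
  motion=[
    {"ax":0,"ay":0,"az":0,"x":-0.016,"y":0.04,"z":0,"claw":0.4},
    {"ax":0,"ay":0,"az":0,"x":-0.016,"y":0.04,"z":0,"claw":0.4},
    {"ax":0,"ay":0,"az":0,"x":-0.016,"y":0.04,"z":0,"claw":0.4},
    {"ax":0,"ay":0,"az":0,"x":-0.016,"y":0.04,"z":0,"claw":0.4},
    {"ax":0,"ay":0,"az":0,"x":-0.016,"y":0.04,"z":0,"claw":0.4},
    {"ax":0,"ay":0,"az":0,"x":-0.016,"y":0.04,"z":0,"claw":0.4},
    {"ax":0,"ay":0,"az":0,"x":-0.016,"y":0.04,"z":0,"claw":0.4},
    {"ax":0,"ay":0,"az":0,"x":-0.016,"y":0.04,"z":0,"claw":0.4},
    {"ax":0,"ay":0,"az":0,"x":-0.016,"y":0.04,"z":0,"claw":0.4},
    {"ax":0,"ay":0,"az":0,"x":0,"y":0,"z":0.03,"claw":0.4},
    {"ax":0,"ay":0,"az":0,"x":0,"y":0,"z":0.03,"claw":0.4},
    {"ax":0,"ay":0,"az":0,"x":0,"y":0,"z":0,"claw":0.4},
  ],
)

```text
time: 19.65
tcp_pos: [0.6107, -0.0447, 0.1738]
orientation: [[0.887, 0.461, -0.009], [0.461, -0.888, 0.003], [-0.007, -0.007, -1.0]]
ft_force: [-0.7, 0.7, -1.4]
opening: 0.0476
finger_force: 30.0
```

```bash
python3 -c "
from h import *
go(.613,-.0448,.18,27.4);
shot('wrist','w5',None,1.25);shot('scene','s5')"
```

```text
t 19.65 tcp [ 0.6107 -0.0447  0.1738] psi 27.4 q [-0.267  0.825] shift [ 0.0019  0.0011 -0.0062] tilt [-0.0092  0.0026 -1.    ]
az 0.001 other -3.141
```

View pics/w5.png

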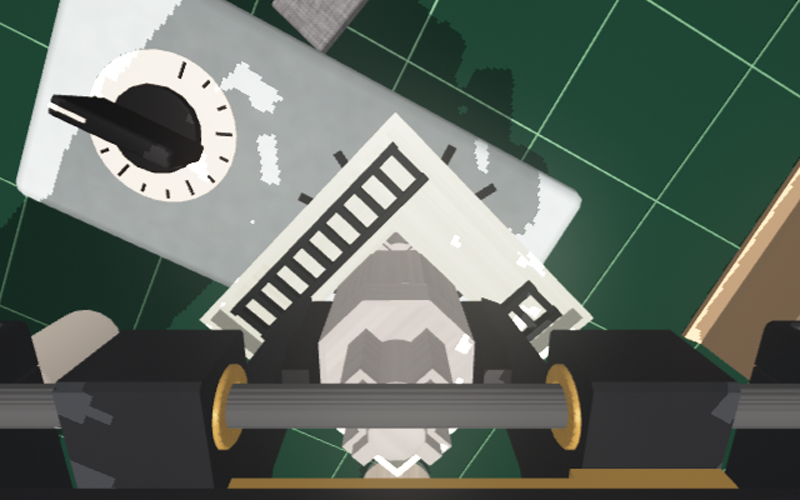

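The tray is held with its forward corner at (395,113) and side corners at about (205,320) and (590,318). The key's pointer is at the far left, wound.

```bash
python3 -c "
from h import *
s=sensors.read_state();R=s['orientation'];z=s['tcp_pos'][2]-.0394+.014
for p in ((395,113),(203,320),(592,318)): print((R.T@(w('w5',p[0]/1.25,p[1]/1.25,z)-s['tcp_pos'])).round(4))
go(.613,-.0448,.14,27.4)"
```

```text
[ 0.0737 -0.0027  0.0253]
[-0.0019 -0.0762  0.0255]
[-0.0005  0.072   0.0253]
t 19.75 tcp [ 0.6136 -0.0447  0.1787] psi 27.4 q [-0.265  0.826] shift [-0.0005 -0.0002  0.0387] tilt [-1.7e-03  5.0e-04 -1.0e+00]
az 0.001 other -3.141
```

move_arm(
  motion=[
    {"ax":0,"ay":0,"az":0,"x":0,"y":0,"z":0.02,"claw":0.4},
    {"ax":0,"ay":0,"az":0,"x":0,"y":0,"z":0.012,"claw":0.4},
    {"ax":0,"ay":0,"az":0,"x":0,"y":0,"z":0.006,"claw":0.4},
    {"ax":0,"ay":0,"az":0,"x":0,"y":0,"z":0.004,"claw":0.4},
    {"ax":0,"ay":0,"az":0,"x":0,"y":0,"z":0.003,"claw":0.4},
    {"ax":0,"ay":0,"az":0,"x":0,"y":0,"z":0,"claw":0.4},
  ],
)

```text
time: 20.35
tcp_pos: [0.6141, -0.0449, 0.134]
orientation: [[0.888, 0.459, 0.0], [0.459, -0.888, -0.0], [0.0, 0.0, -1.0]]
ft_force: [-0.0, -0.1, -2.2]
opening: 0.0479
finger_force: 30.0
```

move_arm(
  motion=[
    {"ax":0,"ay":0,"az":0,"x":0,"y":0,"z":0.002,"claw":0.4},
    {"ax":0,"ay":0,"az":0,"x":0,"y":0,"z":0.002,"claw":0.4},
    {"ax":0,"ay":0,"az":0,"x":0,"y":0,"z":0,"claw":0.4},
  ],
)

```text
time: 20.65
tcp_pos: [0.614, -0.045, 0.1298]
orientation: [[0.888, 0.459, -0.0], [0.459, -0.888, 0.0], [-0.0, -0.0, -1.0]]
ft_force: [-0.6, -0.2, -1.7]
opening: 0.0475
finger_force: 30.0
```

```bash
python3 -c "
from h import *
go(.613,-.0448,.1094,27.4);s=sensors.read_state();print(s['opening'],s['ft_force'],s['moment'],s['finger_force'])"
```

```text
t 20.65 tcp [ 0.614  -0.045   0.1298] psi 27.3 q [-0.266  0.828] shift [-0.0008 -0.0006  0.0204] tilt [-2.e-04  1.e-04 -1.e+00]
az -0.001 other 3.14
0.0474602466839646 [-0.6368728  -0.17764067 -1.71890673] [-0.01168108  0.01829965 -0.05514887] 29.99661487454432
```

move_arm(
  motion=[
    {"ax":0,"ay":0,"az":0,"x":0,"y":0,"z":0.003,"claw":0.4},
    {"ax":0,"ay":0,"az":0,"x":0,"y":0,"z":0.003,"claw":0.4},
    {"ax":0,"ay":0,"az":0,"x":0,"y":0,"z":0.003,"claw":0.4},
    {"ax":0,"ay":0,"az":0,"x":0,"y":0,"z":0,"claw":0.4},
  ],
)

```text
time: 21.05
tcp_pos: [0.6136, -0.0449, 0.1202]
orientation: [[0.888, 0.459, -0.001], [0.459, -0.888, 0.0], [-0.001, -0.001, -1.0]]
ft_force: [0.8, 1.4, -1.6]
opening: 0.0475
finger_force: 30.0
```

Sliding in freely, so I'll continue down to home.

move_arm(
  motion=[
    {"ax":0,"ay":0,"az":0,"x":0,"y":0,"z":0.004,"claw":0.4},
    {"ax":0,"ay":0,"az":0,"x":0,"y":0,"z":0.004,"claw":0.4},
    {"ax":0,"ay":0,"az":0,"x":0,"y":0,"z":0.002,"claw":0.4},
    {"ax":0,"ay":0,"az":0,"x":0,"y":0,"z":0.001,"claw":0.4},
    {"ax":0,"ay":0,"az":0,"x":0,"y":0,"z":0,"claw":0.4},
  ],
)

```text
time: 21.55
tcp_pos: [0.614, -0.045, 0.1098]
orientation: [[0.888, 0.459, -0.0], [0.459, -0.888, 0.0], [-0.0, -0.0, -1.0]]
ft_force: [0.2, -0.7, -1.7]
opening: 0.0478
finger_force: 30.0
```

```bash
python3 -c "
from h import *
go(.613,-.0448,.1094,27.4);s=sensors.read_state();print(s['opening'],s['ft_force'],s['moment'],s['finger_force'])"
```

```text
t 21.55 tcp [ 0.614  -0.045   0.1098] psi 27.3 q [-0.266  0.828] shift [-0.0008 -0.0006  0.0004] tilt [-2.e-04  0.e+00 -1.e+00]
az -0.001 other 3.14
0.04781976588996691 [ 0.21886571 -0.74872201 -1.67730327] [-0.0353796  -0.01158066  0.05898323] 29.99657144624507
```

move_arm(
  motion=[
    {"ax":0,"ay":0,"az":0,"x":0,"y":0,"z":0.0015,"claw":0.4},
    {"ax":0,"ay":0,"az":0,"x":0,"y":0,"z":0,"claw":0.4},
    {"ax":0,"ay":0,"az":0,"x":0,"y":0,"z":0,"claw":1},
    {"ax":0,"ay":0,"az":0,"x":0,"y":0,"z":0,"claw":1},
    {"ax":0,"ay":0,"az":0,"x":0,"y":0,"z":0,"claw":1},
    {"ax":0,"ay":0,"az":0,"x":0,"y":0,"z":0,"claw":1},
  ],
)

```text
time: 22.15
tcp_pos: [0.6141, -0.045, 0.1084]
orientation: [[0.888, 0.459, 0.0], [0.459, -0.888, -0.0], [0.0, 0.0, -1.0]]
ft_force: [-0.7, 0.3, -0.3]
opening: 0.0778
finger_force: 0.0
```

move_arm(
  motion=[
    {"ax":0,"ay":0,"az":0,"x":0,"y":0,"z":-0.03,"claw":1},
    {"ax":0,"ay":0,"az":0,"x":0,"y":0,"z":-0.04,"claw":1},
    {"ax":0,"ay":0,"az":0,"x":0,"y":0,"z":-0.04,"claw":1},
    {"ax":0,"ay":0,"az":0,"x":0,"y":0,"z":-0.03,"claw":1},
    {"ax":0,"ay":0,"az":0,"x":0,"y":0,"z":0,"claw":1},
  ],
)

```text
time: 22.65
tcp_pos: [0.6167, -0.0456, 0.2543]
orientation: [[0.888, 0.459, 0.009], [0.459, -0.888, -0.003], [0.007, 0.007, -1.0]]
ft_force: [1.2, -0.7, -0.5]
opening: 0.0883
finger_force: 0.0
```

```bash
python3 -c "
from h import *
go(.378,.306,.245,33.3+45)"
```

```text
t 22.65 tcp [ 0.6167 -0.0456  0.2543] psi 27.3 q [-0.266  0.828] shift [-0.0507 -0.422   0.0061] tilt [ 0.0095 -0.0025 -1.    ]
az -0.89 other 2.252
```

move_arm(
  motion=[
    {"ax":0,"ay":0,"az":-0.105,"x":0,"y":0,"z":0,"claw":1},
    {"ax":0,"ay":0,"az":0,"x":-0.0046,"y":-0.0425,"z":0,"claw":1},
    {"ax":0,"ay":0,"az":0,"x":-0.0046,"y":-0.0425,"z":0,"claw":1},
    {"ax":0,"ay":0,"az":0,"x":-0.0046,"y":-0.0425,"z":0,"claw":1},
    {"ax":0,"ay":0,"az":0,"x":-0.0046,"y":-0.0425,"z":0,"claw":1},
    {"ax":0,"ay":0,"az":0,"x":-0.0046,"y":-0.0425,"z":0,"claw":1},
    {"ax":0,"ay":0,"az":0,"x":-0.0046,"y":-0.0425,"z":0,"claw":1},
    {"ax":0,"ay":0,"az":0,"x":-0.0046,"y":-0.0425,"z":0,"claw":1},
    {"ax":0,"ay":0,"az":0,"x":-0.0046,"y":-0.0425,"z":0,"claw":1},
    {"ax":0,"ay":0,"az":0,"x":-0.0046,"y":-0.0425,"z":0,"claw":1},
    {"ax":0,"ay":0,"az":0,"x":-0.0046,"y":-0.0425,"z":0,"claw":1},
    {"ax":0,"ay":0,"az":0,"x":0,"y":0,"z":0,"claw":1},
  ],
)

```text
time: 23.85
tcp_pos: [0.3385, 0.2874, 0.2473]
orientation: [[0.832, 0.554, -0.002], [0.554, -0.832, 0.0], [-0.002, -0.002, -1.0]]
ft_force: [0.7, -1.1, -0.9]
opening: 0.0882
finger_force: 0.0
```

move_arm(
  motion=[
    {"ax":0,"ay":0,"az":0,"x":0,"y":0,"z":0,"claw":1},
    {"ax":0,"ay":0,"az":0,"x":0,"y":0,"z":0,"claw":1},
  ],
)

```text
time: 24.05
tcp_pos: [0.3425, 0.2841, 0.2479]
orientation: [[0.836, 0.549, -0.0], [0.549, -0.836, -0.001], [-0.001, 0.0, -1.0]]
ft_force: [0.5, -0.2, -0.8]
opening: 0.088
finger_force: 0.0
```

```bash
python3 -c "
from h import *
go(.378,.306,.245,33.3)
shot('wrist','w6',None,1.25);shot('top','t6');shot('scene','s6')
a=cv2.imread('pics/w6.png')[:330];b=cv2.resize(np.load('pics/t6.npz')['img'],(400,250));c=cv2.resize(np.load('pics/s6.npz')['img'],(400,250))
cv2.imwrite('pics/m6.png',np.vstack([a,np.hstack([b,c])]))"
```

```text
t 24.05 tcp [0.3425 0.2841 0.2479] psi 33.3 q [0.425 1.415] shift [0.0417 0.0012 0.0029] tilt [-4.e-04 -7.e-04 -1.e+00]
az 0.0 other -3.142
```

View pics/m6.png

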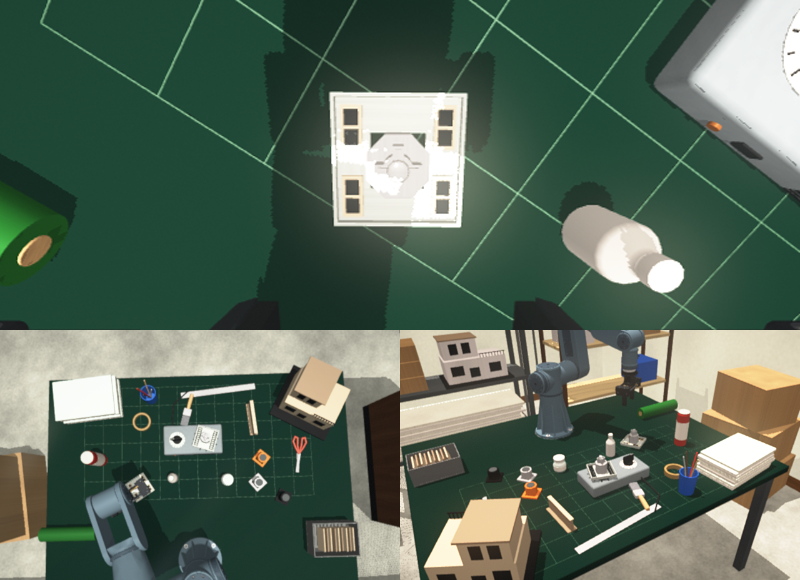

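The second tray's corners are at (331,92), (467,94), (461,228) and (333,227). The overviews show no third tray, the first tray sitting level on the dryer and the cap unmoved.

```bash
python3 -c "
from h import *
c=[(331,92),(467,94),(461,228),(333,227)]
P=np.array([w('w6',u/1.25,v/1.25,.014)[:2] for u,v in c]);e=np.roll(P,-1,0)-P
print(P.mean(0),np.linalg.norm(e,axis=1).round(3),np.degrees(np.arctan2(e[:,1],e[:,0])).round(1))
print('tip',w('w6',398/1.25,167/1.25,.08))
go(*P.mean(0),.039,33)"
```

```text
[0.37487689 0.3046009 ] [0.108 0.11  0.112 0.111] [ -57.5 -146.6  122.9   31.7]
tip [0.37828028 0.30713749 0.08      ]
t 24.2 tcp [0.3429 0.2839 0.2482] psi 33.2 q [0.424 1.415] shift [3.820e-02 2.000e-04 2.092e-01] tilt [-3.e-04 -3.e-04 -1.e+00]
az 0.004 other -3.138
```

move_arm(
  motion=[
    {"ax":0,"ay":0,"az":0,"x":0.02,"y":0,"z":0,"claw":1},
    {"ax":0,"ay":0,"az":0,"x":0.02,"y":0,"z":0,"claw":1},
    {"ax":0,"ay":0,"az":0,"x":0,"y":0,"z":0.045,"claw":1},
    {"ax":0,"ay":0,"az":0,"x":0,"y":0,"z":0.045,"claw":1},
    {"ax":0,"ay":0,"az":0,"x":0,"y":0,"z":0.045,"claw":1},
    {"ax":0,"ay":0,"az":0,"x":0,"y":0,"z":0.04,"claw":1},
    {"ax":0,"ay":0,"az":0,"x":0,"y":0,"z":0.02,"claw":1},
    {"ax":0,"ay":0,"az":0,"x":0,"y":0,"z":0.014,"claw":1},
    {"ax":0,"ay":0,"az":0,"x":0,"y":0,"z":0,"claw":1},
  ],
)

```text
time: 25.1
tcp_pos: [0.3746, 0.3052, 0.0372]
orientation: [[0.837, 0.548, -0.004], [0.548, -0.837, -0.002], [-0.005, -0.001, -1.0]]
ft_force: [-0.6, -0.8, -0.1]
opening: 0.0881
finger_force: 0.0
```

move_arm(
  motion=[
    {"ax":0,"ay":0,"az":0,"x":0,"y":0,"z":0,"claw":0.4},
    {"ax":0,"ay":0,"az":0,"x":0,"y":0,"z":0,"claw":0.4},
    {"ax":0,"ay":0,"az":0,"x":0,"y":0,"z":0,"claw":0.4},
    {"ax":0,"ay":0,"az":0,"x":0,"y":0,"z":0,"claw":0.4},
    {"ax":0,"ay":0,"az":0,"x":0,"y":0,"z":0,"claw":0.4},
    {"ax":0,"ay":0,"az":0,"x":0,"y":0,"z":0,"claw":0.4},
    {"ax":0,"ay":0,"az":0,"x":0,"y":0,"z":0,"claw":0.4},
  ],
  newtons=30,
)

```text
time: 25.8
tcp_pos: [0.376, 0.3069, 0.04]
orientation: [[0.835, 0.55, 0.001], [0.55, -0.835, 0.0], [0.001, 0.001, -1.0]]
ft_force: [-0.5, -2.1, 6.0]
opening: 0.0478
finger_force: 30.0
```

```bash
python3 -c "
from h import *
go(.3765,.3058,.039,33);s=sensors.read_state();print(s['opening'],s['ft_force'],s['moment'],s['finger_force'])"
```

```text
t 25.8 tcp [0.376  0.3069 0.04  ] psi 33.3 q [0.44  1.429] shift [-0.0002  0.0012  0.001 ] tilt [ 1.e-03  1.e-04 -1.e+00]
az 0.006 other -3.136
0.04780863824800697 [-0.47814247 -2.11447523  5.95880696] [-0.40726324 -0.08917795 -0.01742998] 29.998258352279663
```

move_arm(
  motion=[
    {"ax":0,"ay":0,"az":0,"x":0,"y":0,"z":-0.02,"claw":0.4},
    {"ax":0,"ay":0,"az":0,"x":0,"y":0,"z":-0.04,"claw":0.4},
    {"ax":0,"ay":0,"az":0,"x":0,"y":0,"z":-0.04,"claw":0.4},
    {"ax":0,"ay":0,"az":0,"x":0,"y":0,"z":-0.04,"claw":0.4},
    {"ax":0,"ay":0,"az":0,"x":0,"y":0,"z":-0.04,"claw":0.4},
    {"ax":0,"ay":0,"az":-0.136,"x":0,"y":0,"z":-0.03,"claw":0.4},
    {"ax":0,"ay":0,"az":-0.136,"x":0,"y":0,"z":0,"claw":0.4},
    {"ax":0,"ay":0,"az":-0.136,"x":0,"y":0,"z":0,"claw":0.4},
    {"ax":0,"ay":0,"az":-0.136,"x":0,"y":0,"z":0,"claw":0.4},
    {"ax":0,"ay":0,"az":-0.137,"x":0,"y":0,"z":0,"claw":0.4},
    {"ax":0,"ay":0,"az":0,"x":0,"y":0,"z":0,"claw":0.4},
  ],
)

```text
time: 26.9
tcp_pos: [0.3748, 0.3067, 0.2487]
orientation: [[0.302, 0.953, -0.002], [0.953, -0.302, -0.0], [-0.001, -0.001, -1.0]]
ft_force: [-0.4, -0.4, -2.7]
opening: 0.0475
finger_force: 30.0
```

```bash
python3 -c "
from h import *
go(.614,-.045,.25,72.3);s=sensors.read_state();print(s['opening'],s['ft_force'],s['moment'],s['finger_force'])"
```

```text
t 26.9 tcp [0.3748 0.3067 0.2487] psi 72.4 q [0.44  0.746] shift [-0.2631  0.3342 -0.0016] tilt [-1.6e-03 -4.0e-04 -1.0e+00]
az 0.002 other -3.139
0.04749977433671124 [-0.44228835 -0.37947717 -2.68381071] [ 0.02380962 -0.0269701  -0.05157199] 29.996041073463857
```

10 rows of (-0.0263, 0.0334).

move_arm(
  motion=[
    {"ax":0,"ay":0,"az":0,"x":-0.0263,"y":0.0334,"z":0,"claw":0.4},
    {"ax":0,"ay":0,"az":0,"x":-0.0263,"y":0.0334,"z":0,"claw":0.4},
    {"ax":0,"ay":0,"az":0,"x":-0.0263,"y":0.0334,"z":0,"claw":0.4},
    {"ax":0,"ay":0,"az":0,"x":-0.0263,"y":0.0334,"z":0,"claw":0.4},
    {"ax":0,"ay":0,"az":0,"x":-0.0263,"y":0.0334,"z":0,"claw":0.4},
    {"ax":0,"ay":0,"az":0,"x":-0.0263,"y":0.0334,"z":0,"claw":0.4},
    {"ax":0,"ay":0,"az":0,"x":-0.0263,"y":0.0334,"z":0,"claw":0.4},
    {"ax":0,"ay":0,"az":0,"x":-0.0263,"y":0.0334,"z":0,"claw":0.4},
    {"ax":0,"ay":0,"az":0,"x":-0.0263,"y":0.0334,"z":0,"claw":0.4},
    {"ax":0,"ay":0,"az":0,"x":-0.0263,"y":0.0334,"z":0,"claw":0.4},
    {"ax":0,"ay":0,"az":0,"x":0,"y":0,"z":0.03,"claw":0.4},
    {"ax":0,"ay":0,"az":0,"x":0,"y":0,"z":0,"claw":0.4},
  ],
)

```text
time: 28.1
tcp_pos: [0.6116, -0.0455, 0.2144]
orientation: [[0.308, 0.951, -0.009], [0.951, -0.308, 0.003], [-0.0, -0.009, -1.0]]
ft_force: [-1.2, 0.4, -3.6]
opening: 0.0476
finger_force: 30.0
```

move_arm(
  motion=[
    {"ax":0,"ay":0,"az":0,"x":0,"y":0,"z":0,"claw":0.4},
    {"ax":0,"ay":0,"az":0,"x":0,"y":0,"z":0,"claw":0.4},
  ],
)

```text
time: 28.3
tcp_pos: [0.6141, -0.0442, 0.2204]
orientation: [[0.303, 0.953, 0.001], [0.953, -0.303, -0.0], [0.0, 0.001, -1.0]]
ft_force: [-0.4, -0.2, -1.9]
opening: 0.0478
finger_force: 30.0
```

```bash
python3 -c "
from h import *
go(.614,-.045,.19,72.3)
shot('wrist','w7',None,1.25)
shot('scene','s7',(230,170,490,310),3)"
```

```text
t 28.3 tcp [ 0.6141 -0.0442  0.2204] psi 72.3 q [-0.265  0.043] shift [-0.0008  0.0001  0.0304] tilt [ 7.e-04 -0.e+00 -1.e+00]
az 0.001 other -3.141
```

View pics/s7.png

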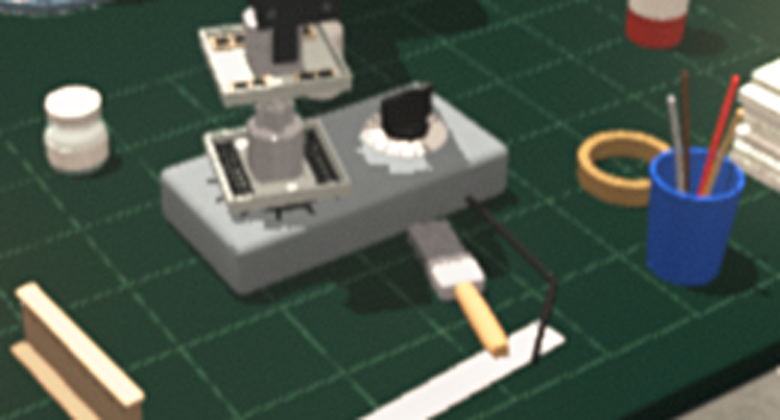

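The held tray at (272,62) sits parallel to and above the seated one at (277,160), so I'll go down gently.

move_arm(
  motion=[
    {"ax":0,"ay":0,"az":0,"x":-0.0005,"y":0,"z":0.02,"claw":0.4},
    {"ax":0,"ay":0,"az":0,"x":0,"y":0,"z":0.008,"claw":0.4},
    {"ax":0,"ay":0,"az":0,"x":0,"y":0,"z":0.003,"claw":0.4},
    {"ax":0,"ay":0,"az":0,"x":0,"y":0,"z":0.003,"claw":0.4},
    {"ax":0,"ay":0,"az":0,"x":0,"y":0,"z":0.003,"claw":0.4},
    {"ax":0,"ay":0,"az":0,"x":0,"y":0,"z":0.002,"claw":0.4},
    {"ax":0,"ay":0,"az":0,"x":0,"y":0,"z":0.002,"claw":0.4},
    {"ax":0,"ay":0,"az":0,"x":0,"y":0,"z":0,"claw":0.4},
  ],
)

```text
time: 29.2
tcp_pos: [0.6138, -0.0455, 0.1783]
orientation: [[0.303, 0.953, -0.0], [0.953, -0.303, 0.0], [0.0, -0.0, -1.0]]
ft_force: [-0.0, 1.1, -3.2]
opening: 0.0475
finger_force: 30.0
```

```bash
python3 -c "
from h import *
go(.614,-.045,.16,72.3);s=sensors.read_state();print(s['opening'],s['ft_force'],s['moment'],s['finger_force'])"
```

```text
t 29.2 tcp [ 0.6138 -0.0455  0.1783] psi 72.4 q [-0.267  0.041] shift [0.0006 0.     0.0183] tilt [-2.e-04  1.e-04 -1.e+00]
az 0.001 other -3.141
0.04753787676895779 [-0.04563376  1.11057533 -3.16665726] [ 0.03230758 -0.04195507  0.02970431] 29.99763718340546
```

Underside at 0.138, past the spline tops (0.142), with no load.

move_arm(
  motion=[
    {"ax":0,"ay":0,"az":0,"x":0,"y":0,"z":0.003,"claw":0.4},
    {"ax":0,"ay":0,"az":0,"x":0,"y":0,"z":0.003,"claw":0.4},
    {"ax":0,"ay":0,"az":0,"x":0,"y":0,"z":0.003,"claw":0.4},
    {"ax":0,"ay":0,"az":0,"x":0,"y":0,"z":0.003,"claw":0.4},
    {"ax":0,"ay":0,"az":0,"x":0,"y":0,"z":0,"claw":0.4},
  ],
)

```text
time: 29.7
tcp_pos: [0.6137, -0.0455, 0.1657]
orientation: [[0.303, 0.953, -0.001], [0.953, -0.303, 0.0], [-0.0, -0.001, -1.0]]
ft_force: [-0.1, 1.2, -2.1]
opening: 0.0478
finger_force: 30.0
```

move_arm(
  motion=[
    {"ax":0,"ay":0,"az":0,"x":0,"y":0,"z":0.003,"claw":0.4},
    {"ax":0,"ay":0,"az":0,"x":0,"y":0,"z":0.002,"claw":0.4},
    {"ax":0,"ay":0,"az":0,"x":0,"y":0,"z":0.001,"claw":0.4},
    {"ax":0,"ay":0,"az":0,"x":0,"y":0,"z":0.001,"claw":0.4},
    {"ax":0,"ay":0,"az":0,"x":0,"y":0,"z":0,"claw":0.4},
  ],
)

```text
time: 30.2
tcp_pos: [0.6139, -0.0456, 0.16]
orientation: [[0.303, 0.953, 0.0], [0.953, -0.303, -0.0], [-0.0, 0.0, -1.0]]
ft_force: [-3.2, 1.0, 2.8]
opening: 0.0479
finger_force: 30.0
```

move_arm(
  motion=[
    {"ax":0,"ay":0,"az":0,"x":0,"y":0,"z":0.0005,"claw":1},
    {"ax":0,"ay":0,"az":0,"x":0,"y":0,"z":0,"claw":1},
    {"ax":0,"ay":0,"az":0,"x":0,"y":0,"z":0,"claw":1},
    {"ax":0,"ay":0,"az":0,"x":0,"y":0,"z":0,"claw":1},
    {"ax":0,"ay":0,"az":0,"x":0,"y":0,"z":-0.04,"claw":1},
    {"ax":0,"ay":0,"az":0,"x":0,"y":0,"z":-0.05,"claw":1},
    {"ax":0,"ay":0,"az":0.134,"x":0,"y":0,"z":-0.02,"claw":1},
    {"ax":0,"ay":0,"az":0.134,"x":0,"y":0,"z":0,"claw":1},
    {"ax":0,"ay":0,"az":0.134,"x":0,"y":0,"z":0,"claw":1},
    {"ax":0,"ay":0,"az":0.134,"x":0,"y":0,"z":0,"claw":1},
    {"ax":0,"ay":0,"az":0,"x":0,"y":0,"z":0,"claw":1},
  ],
)

```text
time: 31.3
tcp_pos: [0.6139, -0.0456, 0.269]
orientation: [[0.748, 0.664, 0.0], [0.664, -0.748, -0.0], [0.0, 0.0, -1.0]]
ft_force: [-0.3, 0.2, 0.8]
opening: 0.0878
finger_force: 0.0
```

```bash
python3 -c "
from h import *
go(.385-.03,-.311-.0265,.25,41.5);shot('top','t8')
im=np.load('pics/t8.npz')['img'];print(abs(im[205:270,395:430].astype(int)-np.load('pics/t0.npz')['img'][205:270,395:430]).mean())"
```

```text
t 31.3 tcp [ 0.6139 -0.0456  0.269 ] psi 41.6 q [-0.267  0.579] shift [-0.3874  0.0466  0.0189] tilt [ 2.e-04 -1.e-04 -1.e+00]
az 0.001 other -3.14
6.194285714285714
```

move_arm(
  motion=[
    {"ax":0,"ay":0,"az":0,"x":-0.0387,"y":0.0047,"z":0.002,"claw":1},
    {"ax":0,"ay":0,"az":0,"x":-0.0387,"y":0.0047,"z":0.002,"claw":1},
    {"ax":0,"ay":0,"az":0,"x":-0.0387,"y":0.0047,"z":0.002,"claw":1},
    {"ax":0,"ay":0,"az":0,"x":-0.0387,"y":0.0047,"z":0.002,"claw":1},
    {"ax":0,"ay":0,"az":0,"x":-0.0387,"y":0.0047,"z":0.002,"claw":1},
    {"ax":0,"ay":0,"az":0,"x":-0.0387,"y":0.0047,"z":0.002,"claw":1},
    {"ax":0,"ay":0,"az":0,"x":-0.0387,"y":0.0047,"z":0.002,"claw":1},
    {"ax":0,"ay":0,"az":0,"x":-0.0387,"y":0.0047,"z":0.002,"claw":1},
    {"ax":0,"ay":0,"az":0,"x":-0.0387,"y":0.0047,"z":0.002,"claw":1},
    {"ax":0,"ay":0,"az":0,"x":-0.0387,"y":0.0047,"z":0.002,"claw":1},
    {"ax":0,"ay":0,"az":0,"x":0,"y":0,"z":0,"claw":1},
    {"ax":0,"ay":0,"az":0,"x":0,"y":0,"z":0,"claw":1},
  ],
)

```text
time: 32.55
tcp_pos: [0.3555, -0.3383, 0.2489]
orientation: [[0.747, 0.665, 0.0], [0.665, -0.747, 0.0], [0.0, -0.0, -1.0]]
ft_force: [0.3, -0.0, 0.3]
opening: 0.0881
finger_force: 0.0
```

move_arm(
  motion=[
    {"ax":0,"ay":0,"az":0,"x":0,"y":0,"z":0,"claw":1},
  ],
)

```text
time: 32.65
tcp_pos: [0.3564, -0.3372, 0.2489]
orientation: [[0.746, 0.666, 0.0], [0.666, -0.746, 0.0], [0.0, -0.0, -1.0]]
ft_force: [0.1, -0.4, -0.1]
opening: 0.0879
finger_force: 0.0
```

```bash
python3 -c "
from h import *
go(.385,-.311,.035,41.5);shot('wrist','w8',None,1.25);shot('scene','s8')
a=cv2.imread('pics/w8.png')[:330];c=cv2.resize(np.load('pics/s8.npz')['img'][130:270,230:440],(375,250))
d=cv2.resize(np.load('pics/t8.npz')['img'][130:260,240:440],(385,250))
cv2.imwrite('pics/m8.png',np.vstack([a,np.hstack([c,d,np.zeros((250,40,3),np.uint8)])]))"
```

```text
t 32.65 tcp [ 0.3564 -0.3372  0.2489] psi 41.8 q [-1.    -0.159] shift [ 0.0387 -0.0005  0.214 ] tilt [ 3.e-04  3.e-04 -1.e+00]
az 0.005 other -3.137
```

View pics/m8.png

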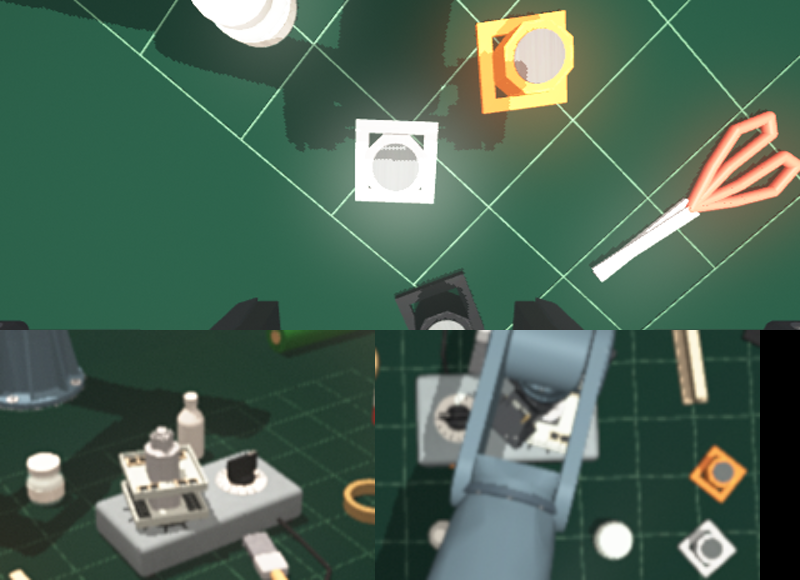

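Both trays are stacked level. The steel cap's foot has its corners at (356,119), (439,122), (435,204) and (355,202); orange is at (525,58) and black at (440,305), both clear of the fingers.

```bash
python3 -c "
from h import *
c=[(356,119),(439,122),(435,204),(355,202)]
P=np.array([w('w8',u/1.25,v/1.25,.008)[:2] for u,v in c]);e=np.roll(P,-1,0)-P
print(P.mean(0),np.linalg.norm(e,axis=1).round(3),np.degrees(np.arctan2(e[:,1],e[:,0])).round(1))
print('hub',w('w8',396.5/1.25,166/1.25,.048))
go(*P.mean(0),.035,np.degrees(np.arctan2(e[:,1],e[:,0]))[3])"
```

```text
[ 0.38452067 -0.3111826 ] [0.069 0.069 0.07  0.07 ] [ -50.2 -139.5  130.3   39.5]
hub [ 0.38590377 -0.310225    0.048     ]
t 32.75 tcp [ 0.3567 -0.3369  0.2489] psi 41.8 q [-1.    -0.158] shift [ 0.0379 -0.0007  0.214 ] tilt [ 2.e-04  1.e-04 -1.e+00]
az 0.04 other -3.102
```

move_arm(
  motion=[
    {"ax":0,"ay":0,"az":0,"x":0.0195,"y":0,"z":0,"claw":1},
    {"ax":0,"ay":0,"az":0,"x":0.019,"y":0,"z":0,"claw":1},
    {"ax":0,"ay":0,"az":0.03,"x":0,"y":0,"z":0.045,"claw":1},
    {"ax":0,"ay":0,"az":0,"x":0,"y":0,"z":0.045,"claw":1},
    {"ax":0,"ay":0,"az":0,"x":0,"y":0,"z":0.045,"claw":1},
    {"ax":0,"ay":0,"az":0,"x":0,"y":0,"z":0.045,"claw":1},
    {"ax":0,"ay":0,"az":0,"x":0,"y":0,"z":0.025,"claw":1},
    {"ax":0,"ay":0,"az":0,"x":0,"y":0,"z":0.01,"claw":1},
    {"ax":0,"ay":0,"az":0,"x":0,"y":0,"z":0,"claw":1},
  ],
)

```text
time: 33.65
tcp_pos: [0.3847, -0.311, 0.0329]
orientation: [[0.766, 0.643, -0.001], [0.643, -0.766, 0.002], [0.0, -0.003, -1.0]]
ft_force: [-0.3, 0.2, 0.2]
opening: 0.0883
finger_force: 0.0
```

move_arm(
  motion=[
    {"ax":0,"ay":0,"az":0,"x":0,"y":0,"z":0,"claw":0.4},
    {"ax":0,"ay":0,"az":0,"x":0,"y":0,"z":0,"claw":0.4},
    {"ax":0,"ay":0,"az":0,"x":0,"y":0,"z":0,"claw":0.4},
    {"ax":0,"ay":0,"az":0,"x":0,"y":0,"z":0,"claw":0.4},
    {"ax":0,"ay":0,"az":0,"x":0,"y":0,"z":0,"claw":0.4},
    {"ax":0,"ay":0,"az":0,"x":0,"y":0,"z":0,"claw":0.4},
    {"ax":0,"ay":0,"az":0,"x":0,"y":0,"z":0,"claw":0.4},
  ],
  newtons=30,
)

```text
time: 34.35
tcp_pos: [0.3847, -0.3124, 0.0343]
orientation: [[0.767, 0.642, 0.0], [0.642, -0.767, -0.0], [-0.0, 0.0, -1.0]]
ft_force: [-0.8, 1.1, 5.5]
opening: 0.0477
finger_force: 30.0
```

```bash
python3 -c "
from h import *
go(.385,-.311,.033,72.4);s=sensors.read_state();print(s['opening'],s['ft_force'],s['moment'],s['finger_force'])"
```

```text
t 34.35 tcp [ 0.3847 -0.3124  0.0343] psi 39.9 q [-0.922 -0.048] shift [ 0.0011 -0.0009  0.0013] tilt [ 0.e+00 -1.e-04 -1.e+00]
az -0.567 other 2.575
0.04766022272438682 [-0.80734854  1.09375931  5.48161611] [0.18864384 0.20069797 0.02419818] 29.99988738913089
```

move_arm(
  motion=[
    {"ax":0,"ay":0,"az":0,"x":0,"y":0,"z":-0.036,"claw":0.4},
    {"ax":0,"ay":0,"az":0,"x":0,"y":0,"z":-0.05,"claw":0.4},
    {"ax":0,"ay":0,"az":0,"x":0,"y":0,"z":-0.05,"claw":0.4},
    {"ax":0,"ay":0,"az":0,"x":0,"y":0,"z":-0.05,"claw":0.4},
    {"ax":0,"ay":0,"az":0,"x":0,"y":0,"z":-0.05,"claw":0.4},
    {"ax":0,"ay":0,"az":-0.142,"x":0,"y":0,"z":0,"claw":0.4},
    {"ax":0,"ay":0,"az":-0.142,"x":0,"y":0,"z":0,"claw":0.4},
    {"ax":0,"ay":0,"az":-0.142,"x":0,"y":0,"z":0,"claw":0.4},
    {"ax":0,"ay":0,"az":-0.141,"x":0,"y":0,"z":0,"claw":0.4},
    {"ax":0,"ay":0,"az":0,"x":0,"y":0,"z":0,"claw":0.4},
  ],
)

```text
time: 35.35
tcp_pos: [0.3845, -0.312, 0.2694]
orientation: [[0.301, 0.954, -0.001], [0.954, -0.301, 0.001], [0.001, -0.001, -1.0]]
ft_force: [0.3, -0.3, -2.0]
opening: 0.0479
finger_force: 30.0
```

```bash
python3 -c "
from h import *
go(.6139,-.0454,.27,72.4);s=sensors.read_state();print(s['opening'],s['ft_force'],s['moment'],s['finger_force'])"
```

```text
t 35.35 tcp [ 0.3845 -0.312   0.2694] psi 72.5 q [-0.922 -0.616] shift [ 0.3233  0.1385 -0.0005] tilt [-5.e-04  7.e-04 -1.e+00]
az 0.001 other -3.14
0.04788614932026943 [ 0.25516795 -0.27290344 -2.00318762] [-0.11704233 -0.08329836 -0.02957684] 29.998515201732516
```

move_arm(
  motion=[
    {"ax":0,"ay":0,"az":0,"x":0.0359,"y":0.0154,"z":0,"claw":0.4},
    {"ax":0,"ay":0,"az":0,"x":0.0359,"y":0.0154,"z":0,"claw":0.4},
    {"ax":0,"ay":0,"az":0,"x":0.0359,"y":0.0154,"z":0,"claw":0.4},
    {"ax":0,"ay":0,"az":0,"x":0.0359,"y":0.0154,"z":0,"claw":0.4},
    {"ax":0,"ay":0,"az":0,"x":0.0359,"y":0.0154,"z":0,"claw":0.4},
    {"ax":0,"ay":0,"az":0,"x":0.0359,"y":0.0154,"z":0,"claw":0.4},
    {"ax":0,"ay":0,"az":0,"x":0.0359,"y":0.0154,"z":0,"claw":0.4},
    {"ax":0,"ay":0,"az":0,"x":0.0359,"y":0.0154,"z":0,"claw":0.4},
    {"ax":0,"ay":0,"az":0,"x":0.0359,"y":0.0154,"z":0,"claw":0.4},
    {"ax":0,"ay":0,"az":0,"x":0,"y":0,"z":0,"claw":0.4},
    {"ax":0,"ay":0,"az":0,"x":0,"y":0,"z":0,"claw":0.4},
    {"ax":0,"ay":0,"az":0,"x":0,"y":0,"z":0,"claw":0.4},
  ],
)

```text
time: 36.55
tcp_pos: [0.6138, -0.0467, 0.2694]
orientation: [[0.304, 0.953, -0.001], [0.953, -0.304, -0.0], [-0.0, -0.001, -1.0]]
ft_force: [0.7, 0.3, -0.2]
opening: 0.0481
finger_force: 30.0
```

```bash
python3 -c "
from h import *
go(.6139,-.0454,.2343,72.4)"
```

```text
t 36.55 tcp [ 0.6138 -0.0467  0.2694] psi 72.3 q [-0.268  0.041] shift [ 0.0013 -0.0003  0.0351] tilt [-1.2e-03 -1.0e-04 -1.0e+00]
az -0.002 other 3.14
```

move_arm(
  motion=[
    {"ax":0,"ay":0,"az":0,"x":0.0011,"y":0,"z":0.02,"claw":0.4},
    {"ax":0,"ay":0,"az":0,"x":0,"y":0,"z":0.012,"claw":0.4},
    {"ax":0,"ay":0,"az":0,"x":0,"y":0,"z":0.003,"claw":0.4},
    {"ax":0,"ay":0,"az":0,"x":0,"y":0,"z":0.003,"claw":0.4},
    {"ax":0,"ay":0,"az":0,"x":0,"y":0,"z":0.003,"claw":0.4},
    {"ax":0,"ay":0,"az":0,"x":0,"y":0,"z":0.002,"claw":0.4},
    {"ax":0,"ay":0,"az":0,"x":0,"y":0,"z":0.002,"claw":0.4},
    {"ax":0,"ay":0,"az":0,"x":0,"y":0,"z":0.002,"claw":0.4},
    {"ax":0,"ay":0,"az":0,"x":0,"y":0,"z":0,"claw":0.4},
  ],
)

```text
time: 37.45
tcp_pos: [0.6155, -0.0453, 0.226]
orientation: [[0.302, 0.953, 0.003], [0.953, -0.302, -0.001], [-0.0, 0.003, -1.0]]
ft_force: [-5.4, 1.2, 11.2]
opening: 0.0478
finger_force: 30.0
```

Touching at the spline tops (11 N). The cap was probably gripped about 1.5 mm off along tool x, so I'll back up, shift and retry.

move_arm(
  motion=[
    {"ax":0,"ay":0,"az":0,"x":0,"y":0,"z":-0.004,"claw":0.4},
    {"ax":0,"ay":0,"az":0,"x":-0.0015,"y":0,"z":0,"claw":0.4},
    {"ax":0,"ay":0,"az":0,"x":0,"y":0,"z":0.002,"claw":0.4},
    {"ax":0,"ay":0,"az":0,"x":0,"y":0,"z":0.002,"claw":0.4},
    {"ax":0,"ay":0,"az":0,"x":0,"y":0,"z":0,"claw":0.4},
  ],
)

```text
time: 37.95
tcp_pos: [0.6139, -0.0466, 0.2219]
orientation: [[0.302, 0.953, -0.001], [0.953, -0.302, 0.0], [-0.0, -0.001, -1.0]]
ft_force: [0.1, -0.1, -2.0]
opening: 0.0475
finger_force: 30.0
```

```bash
python3 -c "
from h import *
go(.6139,-.0454,.2043,72.4);s=sensors.read_state();print(s['opening'],s['ft_force'],s['moment'],s['finger_force'])"
```

```text
t 37.95 tcp [ 0.6139 -0.0466  0.2219] psi 72.4 q [-0.268  0.039] shift [ 0.0011 -0.0003  0.0176] tilt [-1.4e-03  2.0e-04 -1.0e+00]
az 0.0 other -3.142
0.0475379783903379 [ 0.09497205 -0.10768199 -1.95403313] [-0.13811629 -0.06985562  0.01961155] 29.999892096966505
```

It entered freely (underside 0.1876, no load). Going home: 17.6 mm.

move_arm(
  motion=[
    {"ax":0,"ay":0,"az":0,"x":0,"y":0,"z":0.003,"claw":0.4},
    {"ax":0,"ay":0,"az":0,"x":0,"y":0,"z":0.003,"claw":0.4},
    {"ax":0,"ay":0,"az":0,"x":0,"y":0,"z":0.003,"claw":0.4},
    {"ax":0,"ay":0,"az":0,"x":0,"y":0,"z":0.003,"claw":0.4},
    {"ax":0,"ay":0,"az":0,"x":0,"y":0,"z":0,"claw":0.4},
  ],
)

```text
time: 38.45
tcp_pos: [0.6141, -0.0465, 0.2102]
orientation: [[0.302, 0.953, -0.001], [0.953, -0.302, 0.0], [-0.0, -0.001, -1.0]]
ft_force: [-0.4, -0.5, -1.4]
opening: 0.0476
finger_force: 30.0
```

move_arm(
  motion=[
    {"ax":0,"ay":0,"az":0,"x":0,"y":0,"z":0.002,"claw":0.4},
    {"ax":0,"ay":0,"az":0,"x":0,"y":0,"z":0.002,"claw":0.4},
    {"ax":0,"ay":0,"az":0,"x":0,"y":0,"z":0.001,"claw":0.4},
    {"ax":0,"ay":0,"az":0,"x":0,"y":0,"z":0.001,"claw":0.4},
    {"ax":0,"ay":0,"az":0,"x":0,"y":0,"z":0,"claw":0.4},
  ],
)

```text
time: 38.95
tcp_pos: [0.6143, -0.0465, 0.2048]
orientation: [[0.302, 0.953, -0.0], [0.953, -0.302, 0.0], [0.0, -0.0, -1.0]]
ft_force: [-0.6, -1.4, -1.1]
opening: 0.0473
finger_force: 30.0
```

Now release and lift clear, then take a final check picture.

move_arm(
  motion=[
    {"ax":0,"ay":0,"az":0,"x":0,"y":0,"z":0.001,"claw":0.4},
    {"ax":0,"ay":0,"az":0,"x":0,"y":0,"z":0,"claw":1},
    {"ax":0,"ay":0,"az":0,"x":0,"y":0,"z":0,"claw":1},
    {"ax":0,"ay":0,"az":0,"x":0,"y":0,"z":0,"claw":1},
    {"ax":0,"ay":0,"az":0,"x":0,"y":0,"z":0,"claw":1},
    {"ax":0,"ay":0,"az":0,"x":0,"y":0,"z":-0.03,"claw":1},
    {"ax":0,"ay":0,"az":0,"x":0,"y":0,"z":-0.04,"claw":1},
    {"ax":0,"ay":0,"az":0,"x":0,"y":0,"z":-0.04,"claw":1},
    {"ax":0,"ay":0,"az":0,"x":0,"y":0,"z":-0.04,"claw":1},
    {"ax":0,"ay":0,"az":0,"x":0,"y":0,"z":0,"claw":1},
    {"ax":0,"ay":0,"az":0,"x":0,"y":0,"z":0,"claw":1},
  ],
)

```text
time: 40.05
tcp_pos: [0.6147, -0.0465, 0.3551]
orientation: [[0.302, 0.953, 0.003], [0.953, -0.302, -0.001], [0.0, 0.003, -1.0]]
ft_force: [-0.1, -0.4, -0.6]
opening: 0.0882
finger_force: 0.0
```

```bash
python3 -c "
from h import *
shot('scene','s9',(180,120,500,310),2.4)"
```

```text
(no output)
```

View pics/s9.png

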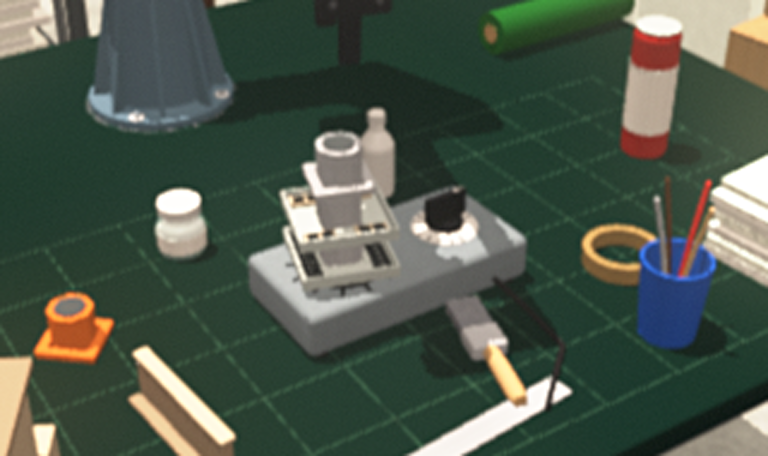

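The cap is seated on the top tray at (340,170), both trays are level, and the other things haven't moved. One last numeric check of the key's angle, from the earlier wrist shot w5: from -16.5°, a 4.7 rad wind should end near 74°.

```bash
python3 -c "
from h import *
a=w('w5',200/1.25,150/1.25,.105);b=w('w5',52/1.25,104/1.25,.105);print(np.linalg.norm(a-b),np.degrees(np.arctan2(*(b-a)[[1,0]])))"
```

```text
0.06524118293837133 99.92831863556354
```

The w5 edge reading is rough (about 100°, with the wing seen obliquely) and leaves the winding uncertain. I'll regrip the key and wind firmly against its stop to be sure.

```bash
python3 -c "
from h import *
go(.612,.100,.15,90)"
```

```text
t 40.1 tcp [ 0.6141 -0.0464  0.3533] psi 72.4 q [-0.268  0.039] shift [ 0.1389 -0.0461  0.2034] tilt [-5.e-04  2.e-04 -1.e+00]
az -0.307 other 2.835
```

move_arm(
  motion=[
    {"ax":0,"ay":0,"az":0,"x":0.0347,"y":-0.0115,"z":0,"claw":1},
    {"ax":0,"ay":0,"az":0,"x":0.0347,"y":-0.0115,"z":0,"claw":1},
    {"ax":0,"ay":0,"az":0,"x":0.0347,"y":-0.0115,"z":0,"claw":1},
    {"ax":0,"ay":0,"az":0,"x":0.0347,"y":-0.0115,"z":0,"claw":1},
    {"ax":0,"ay":0,"az":-0.14,"x":0,"y":0,"z":0,"claw":1},
    {"ax":0,"ay":0,"az":-0.14,"x":0,"y":0,"z":0,"claw":1},
    {"ax":0,"ay":0,"az":-0.027,"x":0,"y":0,"z":0,"claw":0.6},
    {"ax":0,"ay":0,"az":0,"x":0,"y":0,"z":0.05,"claw":0.6},
    {"ax":0,"ay":0,"az":0,"x":0,"y":0,"z":0.05,"claw":0.6},
    {"ax":0,"ay":0,"az":0,"x":0,"y":0,"z":0.05,"claw":0.6},
    {"ax":0,"ay":0,"az":0,"x":0,"y":0,"z":0,"claw":0.6},
  ],
)

```text
time: 41.2
tcp_pos: [0.6067, 0.0994, 0.1946]
orientation: [[0.003, 1.0, -0.017], [1.0, -0.003, 0.0], [0.0, -0.017, -1.0]]
ft_force: [-0.6, -0.6, 0.0]
opening: 0.0532
finger_force: 0.0
```

```bash
python3 -c "
from h import *
go(.612,.100,.0935,90)
shot('wrist','w10')
im=np.load('pics/w10.npz')['img'].astype(int)
# bright pointer mark inside the black key
g=im.sum(2)
print(px('w10',(.612,.1,.105)))
for v in range(100,260,4): print(v,''.join('#' if g[v,u]<120 else '+' if g[v,u]<330 else '.' for u in range(240,400,2)))"
```

```text
t 41.2 tcp [0.6067 0.0994 0.1946] psi 89.8 q [-0.03  -0.027] shift [0.0006 0.007  0.101 ] tilt [-1.680e-02  5.000e-04 -9.999e-01]
az -0.003 other 3.139
[326.82465425 210.73517886]
100 +++++++++++++++++++++++++++++++++++++++++++++++....+++++........................
104 ................................................................................
108 ................................................................................
112 ................................................................................
116 ................................................................................
120 ................................................................................
124 ................................................................................
128 ................................................................................
132 ................................................................................
136 ................................................................................
140 ..................................................................
[... 1779 characters left out ...]
....................
228 ..............................................+.................................
232 ..............................................+.................................
236 .........................................+..+++.................................
240 ++.......................................+.++++.............................+++.
244 ++++++++++...............................++++++.....................++++++++++++
248 ++++++++++..........................................................++++++++++++
252 ++++++++++.........................................................+++++++++++++
256 +++++++++++........................................................+++++++++++++
```

The pointer mark lies along the image column at u≈328, so the key is at about 90°. Gripping and winding on.

move_arm(
  motion=[
    {"ax":0,"ay":0,"az":0,"x":0,"y":0.001,"z":0.05,"claw":0.6},
    {"ax":0,"ay":0,"az":0,"x":0,"y":0,"z":0.04,"claw":0.6},
    {"ax":0,"ay":0,"az":0,"x":0,"y":0,"z":0.018,"claw":0.6},
    {"ax":0,"ay":0,"az":0,"x":0,"y":0,"z":0,"claw":0.6},
    {"ax":0,"ay":0,"az":0,"x":0,"y":0,"z":0,"claw":0.6},
  ],
)

```text
time: 41.75
tcp_pos: [0.6155, 0.0995, 0.0989]
orientation: [[0.001, 1.0, 0.004], [1.0, -0.001, -0.0], [-0.0, 0.004, -1.0]]
ft_force: [0.3, 0.1, 0.4]
opening: 0.0527
finger_force: 0.0
```

```bash
python3 -c "
from h import *
go(.612,.100,.0935,90)"
```

```text
t 41.75 tcp [0.6155 0.0995 0.0989] psi 90.0 q [-0.03  -0.029] shift [ 0.0005 -0.0035  0.0053] tilt [ 3.8e-03 -1.0e-04 -1.0e+00]
az -0.001 other 3.141
```

move_arm(
  motion=[
    {"ax":0,"ay":0,"az":0,"x":0,"y":-0.003,"z":0.005,"claw":0},
    {"ax":0,"ay":0,"az":0,"x":0,"y":0,"z":0,"claw":0},
    {"ax":0,"ay":0,"az":0,"x":0,"y":0,"z":0,"claw":0},
    {"ax":0,"ay":0,"az":0,"x":0,"y":0,"z":0,"claw":0},
    {"ax":0,"ay":0,"az":0,"x":0,"y":0,"z":0,"claw":0},
    {"ax":0,"ay":0,"az":0,"x":0,"y":0,"z":0,"claw":0},
    {"ax":0,"ay":0,"az":0,"x":0,"y":0,"z":0,"claw":0},
    {"ax":0,"ay":0,"az":0.05,"x":0,"y":0,"z":0,"claw":0},
    {"ax":0,"ay":0,"az":0,"x":0,"y":0,"z":0,"claw":0},
  ],
  newtons=50,
)

```text
time: 42.65
tcp_pos: [0.6117, 0.0997, 0.0913]
orientation: [[0.05, 0.999, 0.003], [0.999, -0.05, -0.0], [-0.0, 0.003, -1.0]]
ft_force: [5.3, 0.2, -2.0]
opening: 0.0097
finger_force: 50.0
```

```bash
python3 -c "
from h import *
go(.612,.100,.0935,90);s=sensors.read_state();print(s['opening'],s['ft_force'],s['moment'],s['finger_force'])"
```

```text
t 42.65 tcp [0.6117 0.0997 0.0913] psi 87.1 q [-0.03  0.02] shift [ 0.0003  0.0003 -0.0022] tilt [ 3.e-03 -3.e-04 -1.e+00]
az -0.05 other 3.092
0.009693612996394001 [ 5.30015104  0.19706975 -2.00425667] [ 0.05022426 -0.8023969   0.75564699] 49.99904103577137
```

move_arm(
  motion=[
    {"ax":0,"ay":0,"az":0.06,"x":0,"y":0,"z":0,"claw":0},
    {"ax":0,"ay":0,"az":0.06,"x":0,"y":0,"z":0,"claw":0},
    {"ax":0,"ay":0,"az":0,"x":0,"y":0,"z":0,"claw":0},
  ],
)

```text
time: 42.95
tcp_pos: [0.6117, 0.0997, 0.0914]
orientation: [[0.168, 0.986, 0.003], [0.986, -0.168, -0.001], [-0.0, 0.003, -1.0]]
ft_force: [5.1, -0.1, -3.3]
opening: 0.0109
finger_force: 56.8
```

```bash
python3 -c "
from h import *
go(.612,.100,.0935,90);s=sensors.read_state();print(s['opening'],s['ft_force'],s['moment'],s['finger_force'])"
```

```text
t 42.95 tcp [0.6117 0.0997 0.0914] psi 80.3 q [-0.029  0.14 ] shift [ 0.0004  0.0002 -0.0021] tilt [ 3.1e-03 -7.0e-04 -1.0e+00]
az -0.169 other 2.973
0.010917999684961497 [ 5.1495016  -0.11142037 -3.26948285] [ 0.0413269  -0.88207237  1.20092306] 56.768104119692
```

A firm stop at about 87°, with 1.2 N·m and the pads slipping on the wing, so it is fully wound. Releasing and retreating.

move_arm(
  motion=[
    {"ax":0,"ay":0,"az":-0.1,"x":0,"y":0,"z":0,"claw":0},
    {"ax":0,"ay":0,"az":0,"x":0,"y":0,"z":0,"claw":0.6},
    {"ax":0,"ay":0,"az":0,"x":0,"y":0,"z":0,"claw":0.6},
    {"ax":0,"ay":0,"az":0,"x":0,"y":0,"z":0,"claw":0.6},
    {"ax":0,"ay":0,"az":0,"x":0,"y":0,"z":-0.04,"claw":0.6},
    {"ax":0,"ay":0,"az":0,"x":0,"y":0,"z":-0.05,"claw":0.6},
    {"ax":0,"ay":0,"az":0,"x":0,"y":0,"z":-0.05,"claw":0.6},
    {"ax":0,"ay":0,"az":0,"x":0,"y":0,"z":-0.05,"claw":0.6},
    {"ax":0,"ay":0,"az":0,"x":0,"y":0,"z":0,"claw":0.6},
    {"ax":0,"ay":0,"az":0,"x":0,"y":0,"z":0,"claw":0.6},
  ],
)

```text
time: 43.95
tcp_pos: [0.6109, 0.0997, 0.2826]
orientation: [[0.071, 0.997, 0.003], [0.997, -0.071, -0.0], [0.0, 0.003, -1.0]]
ft_force: [-0.1, 0.2, -0.7]
opening: 0.0525
finger_force: 0.0
```

```bash
python3 -c "
from h import *
shot('scene','s11');a=np.load('pics/s9.npz')['img'].astype(int);b=np.load('pics/s11.npz')['img']
print('stack change',abs(a-b)[170:245,295:348].mean())
print(order.finish_job())"
```

```text
stack change 6.047295597484276
the job is handed in; nothing more can be done
None
```

I handed the job in: both trays on the bench are home on the dryer with the steel cap on top, the timer is wound to its stop, and nothing else on the bench was disturbed; no verdict came back.

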